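# Lay out the stacked projector parts for cleaning

## Robot

A 6-joint arm with a two-finger parallel gripper is mounted at the origin on the work surface. World frame = base frame: x ahead of the robot, y to its left, z up, the work surface at z = 0. Lengths are in m, angles in rad, forces in N, time in s.
With the tool pointing down it reaches from about 0.275 to 0.975 m from the base axis. Payload 8.4 kg.
Tool frame: the origin (TCP) lies where the fingers leave the gripper's body, on its centre line; the fingertips stand 88 mm ahead of it and the grasp point (between the pads) lies 69 mm ahead of it; z points along the fingers, y is the direction in which the jaws open and shut (so a half turn about z gives the same grasp; the last joint's range is limited). The gripper opens to 92 mm and grips with 3 to 60 N. Pads are 20 mm wide; open, the fingers measure 128 mm over their backs; the gripper's body (75 mm by 189 mm) begins 69 mm behind the grasp point.
Start: joints at [1.304, 0.353, 1.633, -0, 1.155, -0.002], TCP at [0.164, 0.603, 0.303] pointing down, gripper open.
Joint ranges: [-2.63, 2.63], [-0.92, 2.1], [0.06, 2.66], [-1.3, 4.44], [0, 2.69], [-3.02, 3.02]. Speed limits (rad/s): [2.22, 2.22, 2.79, 3.14, 3.14, 3.14].

## Interface

Orientations are given as a rotation vector (axis times angle).
In Python, from station import arm gives the robot as it stands.
- The arm moves only by the tool carry_out, never from a script. Its argument "increments" is a list of rows, each an object with "offset": the shift along the world's x, y, z scaled (see below), a list of three; "angular": the turn, a rotation vector about the world's x, y, z scaled (see below), a list of three; "claw": the opening, from 0 (shut) to 1 (fully open). In form: [{"offset": [x, y, z], "angular": [ax, ay, az], "claw": claw}, ...]. A call has exactly 8 rows; each row shifts and turns the commanded pose from where the row before left it; what a row does not reach is not made up. The controller multiplies each number of a shift by 50 mm and each number of a turn by 360 degrees. A row lasts 1/10 s, in which the tool goes at most 50 mm and 8.59 degrees, less where a joint would pass 70% of its speed; a pose out of reach is approached as far as the arm can. A call with a number of a shift or a turn outside -1 to 1 is refused whole. A call with a gripper value outside its range is refused whole. The fingers move at their own pace and stop on an object; "grip_force" is the grip in N (left out, the last holds). Time passes only in rows, so rows that do not move let the fingers close, or fill a call up. It gives the time, the measured TCP pose, the force and the opening at its end, in the units of the state.
- arm.sense(): the state, without advancing time (a new reading comes with each control period).
- arm.capture(name): name is "scene" or "top"; returns a dict with "color" (384x512x3 uint8, blue, green, red), "range_z" (384x512 float32, m along the optical axis (not along the pixel's ray), 0 where there is no reading), "K" (3x3 intrinsics, pixels), "world_to_cam" (4x4, takes a point from world to camera coordinates). Camera axes: x right, y down, z forward; pixel columns grow to the right and rows downward; lengths in m; the calibration is good to about 2 mm. A picture is of the moment at which its call begins.
- arm.hand_in(): hands the job in, once; it reports no verdict.
The state is a dict: "time_s": time; "joints": joint angles; "dq": joint speeds; "tau": joint torques, N m; "position": TCP position; "tool_rot": TCP orientation; "force": force on the tool from outside, world axes, zero at the start; "torque": the same for the moment, N m; "grip_width": opening from 0.0 (shut) to 1.0 (fully open).
Only numpy, scipy, OpenCV 4.12 (cv2) and the standard library are available. Lean on these libraries where they do the work, as an engineer would, in place of code of your own. Each camera call takes 0.05 s, during which the arm holds its last target.

## Task

The dismantled projector parts are piled up: take the pile apart one part at a time from the top down, carrying each straight to its own place and setting it down without dropping it. The bronze focusing helix goes upright in the middle of the round pad, the slide carrier face-up on the sloped stand with a short edge resting against the bottom lip and midway across, the heat sink fins-up on the short oblong pad and the cream lamp cover, vents up, on the long oblong pad, each of these two centred and lined up with its pad. Leave the lens brush and the screw jar where they are.

Things in the scene. Friction and masses are not known exactly. Their poses are not given: they have to be found in the camera images.
- helix_center (a point): Bronze focusing helix, an upright ribbed cylinder 40 mm in diameter and 30 mm tall with a dark lens in its top, 0.13 kg; loose, top of the pile. The point is its centre, 15 mm above its underside; z is its upright axis.
- carrier_center (a point): Slide carrier, a flat grey frame with a white window, 64 mm (its x) by 46 mm (its y) by 12 mm thick (its z), solid underneath, 0.08 kg; loose, under the helix. The point is its centre, 6 mm above its underside. Its two ends are alike.
- heat_sink_center (a point): Aluminium heat sink, 84 mm (x) by 52 mm (y) by 26 mm tall, a 6 mm base with seven fins running along x, the outer fins flush with its sides, 0.22 kg; loose, under the carrier. The point is its centre, 13 mm above its underside; z points up out of the fins. Its two ends are alike.
- lamp_cover_center (a point): Cream plastic lamp cover, a closed block 120 mm (x) by 60 mm (y) by 36 mm tall with vent lines at both ends of its top, 0.18 kg; loose, bottom of the pile, on the table. The point is its centre, 18 mm above its underside. Its two ends are alike.
- round_pad: Round black rubber pad, 74 mm in diameter, 3 mm thick, fixed to the table: the helix's place. Origin at the centre of its underside (on the table).
- short_pad: Short oblong black rubber pad, 98 mm (x) by 68 mm (y), 3 mm thick, fixed: the heat sink's place, long side along long side. Origin at the centre of its underside.
- long_pad: Long oblong black rubber pad, 140 mm (x) by 80 mm (y), 3 mm thick, fixed: the lamp cover's place, long side along long side. Origin at the centre of its underside.
- stand: Fixed sloped steel stand, 108 x 90 mm, lip to the robot. Origin: centre of its underside. Its slippery face (100 mm up the slope, 90 mm wide) rises at 25 degrees towards +x; the 10 mm high lip runs along y at the low end and meets the face at x = -45, z = 14 mm. A carrier settled short edge on the lip has its centre at x = -18.5, y = 0, z = 33.0 mm; released up the slope, it slides down to the lip.
- lens_brush: Bystander: wooden-handled lens brush, 170 mm long, 18 mm high, lying loose on the table. Origin on the table near its middle; x runs along it to the bristles.
- screw_jar: Bystander: small glass screw jar with a metal lid, 48 mm in diameter, 55 mm tall, standing loose. Origin at the centre of its underside.
Not all that is in view belongs to the job. Of the things like the stand, leave any that is turquoise or yellow; of the rest the smaller one is meant.

How it is judged:
On the way, in this order (a step that is already met when the one before it is completed fails the run):
1. the helix stands on the round pad, let go (horizontal distance between helix_center and round_pad below 0.012 m and height (world z) of helix_center between 0.014 and 0.022 m and angle between helix_center's own z axis and vertical below 0.12 rad and linear speed of helix below 0.02 m/s and angular speed of helix below 0.2 rad/s and contact force between the fingers and helix below 0.1 N), for 0.2 s.
2. the carrier rests on the stand against its lip, let go (x of carrier_center in the frame of stand between -0.0245339 and -0.0125339 m and y of carrier_center in the frame of stand between -0.012 and 0.012 m and z of carrier_center in the frame of stand between 0.0269616 and 0.0389616 m and angle between carrier_center's own z axis and vertical between 0.33 and 0.54 rad and angle between the y axis of carrier_center and the y axis of stand, either way round below 0.25 rad and linear speed of carrier below 0.02 m/s and angular speed of carrier below 0.2 rad/s and contact force between the fingers and carrier below 0.1 N), for 0.2 s.
3. the heat sink stands on the short oblong pad, let go (horizontal distance between heat_sink_center and short_pad below 0.012 m and height (world z) of heat_sink_center between 0.012 and 0.02 m and angle between heat_sink_center's own z axis and vertical below 0.12 rad and angle between the x axis of heat_sink_center and the x axis of short_pad, either way round below 0.25 rad and linear speed of heat_sink below 0.02 m/s and angular speed of heat_sink below 0.2 rad/s and contact force between the fingers and heat_sink below 0.1 N), for 0.2 s.
At the end, for the whole second after the job is handed in: Helix, heat sink and lamp cover upright within 12 mm of their pads' centres, the latter two within 0.25 rad of the pad; carrier on the slope within 6 mm (x, z) of its settled place at the lip, 12 mm across, 0.25 rad; all released, at rest (all of step 1 and all of step 2 and all of step 3 and horizontal distance between lamp_cover_center and long_pad below 0.012 m and height (world z) of lamp_cover_center between 0.017 and 0.025 m and angle between lamp_cover_center's own z axis and vertical below 0.12 rad and angle between the x axis of lamp_cover_center and the x axis of long_pad, either way round below 0.25 rad and linear speed of lamp_cover below 0.02 m/s and angular speed of lamp_cover below 0.2 rad/s and contact force between the fingers and lamp_cover below 0.1 N); the robot touches nothing.
It fails at once if a part is dropped (falls free faster than 0.8 m/s) ((linear speed of helix above 0.8 m/s and contact force between the fingers and helix below 0.1 N) or (linear speed of carrier above 0.8 m/s and contact force between the fingers and carrier below 0.1 N) or (linear speed of heat_sink above 0.8 m/s and contact force between the fingers and heat_sink below 0.1 N) or (linear speed of lamp_cover above 0.8 m/s and contact force between the fingers and lamp_cover below 0.1 N)).
It fails at once if the lens brush is disturbed (moved 20 mm) (distance of lens_brush from where it was at the start of the episode above 0.02 m).
It fails at once if the screw jar is disturbed (moved 20 mm) (distance of screw_jar from where it was at the start of the episode above 0.02 m).
It also fails if it takes over 112 s, if anything falls off the work surface, if the arm or the gripper's body presses on something with over 40 N, if the wrist force passes 120 N, or if a joint passes its speed limit or range.

## Working session

There is one attempt and no reset: what is moved stays moved. The work goes in short steps, Python scripts to look and compute and a tool call to move; the robot and the scene stay as the last step left them, time stands still between calls to the robot, and variables do not carry over. Pictures are saved under pics/ and viewed, and the job is handed in when it is done.

Besides the shell and the picture viewer there is one more tool, called as name(argument=value, ...) on one line, values as JSON. carry_out: Moves the arm, as the interface text tells. Shifts and turns lie within -1 to 1; 1 stands for 50 mm of shift or 360 degrees of turn. Its arguments: {"type":"object","properties":{"increments":{"type":"array"},"grip_force":{"type":"number"}},"required":["increments"]}

```bash
ls; mkdir -p pics
cat > h.py <<'E'
import numpy as np, cv2, pickle
from station import arm
def snap(name,tag):
    c=arm.capture(name); pickle.dump(c,open(f'{tag}.pkl','wb')); cv2.imwrite(f'pics/{tag}.png',c['color']); return c
def pts(c):
    d=c['range_z'];K=c['K'];v,u=np.mgrid[:d.shape[0],:d.shape[1]]
    P=np.stack([(u-K[0,2])/K[0,0]*d,(v-K[1,2])/K[1,1]*d,d,np.ones_like(d)],-1)
    W=P@np.linalg.inv(c['world_to_cam']).T
    W=W[...,:3]; W[d==0]=np.nan
    return W
E
python3 - <<'E'
from h import *
print(arm.sense())
for n in ('scene','top'):
    c=snap(n,n+'0'); print(c['K'],c['world_to_cam'])
E
```

```text
pics
{'time_s': 0.0, 'joints': array([ 1.30358319e+00,  3.53623930e-01,  1.63411735e+00, -1.23854261e-05,
        1.15521261e+00, -2.39340074e-03]), 'dq': array([ 0.00099811,  0.00056933, -0.00077538,  0.00036204,  0.00024217,
        0.00019091]), 'tau': array([ 2.64709866e-03, -5.93862927e+01, -3.34220266e+01,  6.98897196e-02,
        2.34657840e-02, -1.06412906e-04]), 'position': array([0.16348538, 0.602854  , 0.30198593]), 'tool_rot': array([-4.14732860e-01, -3.11392319e+00,  2.12109618e-03]), 'force': array([-0.07152508,  0.1172644 , -0.32287388]), 'torque': array([-0.02085488, -0.05232084,  0.02722785]), 'grip_width': 0.9952864138250507}
[[474.98238436   0.         263.48265523]
 [  0.         474.98238436 190.81120693]
 [  0.           0.           1.        ]] [[ 0.15189389  0.98831935  0.0123739  -0.06735401]
 [ 0.80468896 -0.11638296 -0.58217753 -0.39498653]
 [-0.57393721  0.09838636 -0.81296753  1.85121858]
 [ 0.          0.          0.          1.        ]]
[[397.51715891   0.         254.15252915]
 [  0.         397.51715891 190.76036563]
 [  0.           0.           1.        ]] [[-0.02987794 -0.99926138  0.02416624 -0.02342084]
 [-0.99718403  0.02813464 -0.06951585  0.54848332]
 [ 0.0687846  -0.02617518 -0.99728809  1.24886055]
 [ 0.          0.          0.          1.        ]]
```

View pics/scene0.png

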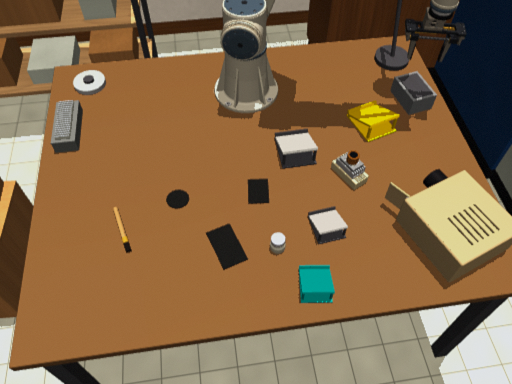

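View pics/top0.png

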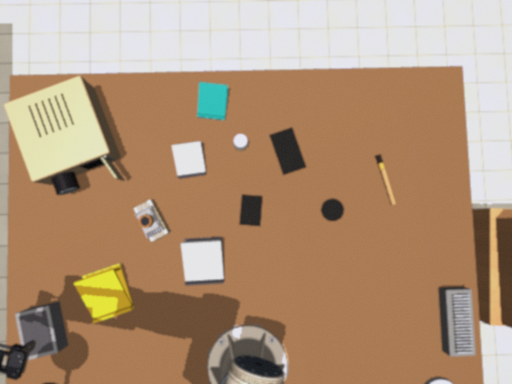

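Run:
```python
from h import *
c=pickle.load(open('top0.pkl','rb'));W=pts(c)
im=c['color']
def crop(u0,u1,v0,v1): return cv2.resize(im[v0:v1,u0:u1],None,fx=6,fy=6,interpolation=cv2.INTER_CUBIC)
cv2.imwrite('pics/z1.png',crop(120,250,75,175)); cv2.imwrite('pics/z2.png',crop(120,250,190,290))
for n,(u,v) in dict(stS=(188,158),stL=(203,260),grey=(42,330),turq=(212,100),yel=(103,292),jar=(240,141),round=(332,209),short=(251,210),long=(288,151),helix=(148,220),brush=(386,180),table=(300,250)).items(): print(n,W[v,u].round(4))
def comp(n,mask,u0,u1,v0,v1):
    m=np.zeros(mask.shape,np.uint8); m[v0:v1,u0:u1]=mask[v0:v1,u0:u1]
    k,l,s,ce=cv2.connectedComponentsWithStats(m); i=1+np.argmax(s[1:,4]); P=W[l==i]; P=P[~np.isnan(P[:,0])]
    r=cv2.minAreaRect((P[:,:2]*1000).astype(np.float32)); print(n,'rect mm',r,'mean',P.mean(0).round(4),'zrange',np.percentile(P[:,2],[2,50,98]).round(4),'n',len(P))
dark=im.max(2)<60
comp('round',dark,315,350,190,230);comp('short',dark,235,268,188,232);comp('long',dark,262,312,120,180)
hi=W[...,2]>0.008
comp('stS',hi,165,215,135,182);comp('stL',hi,175,235,230,290);comp('pile',hi,125,172,195,245);comp('brush',hi,370,400,150,210);comp('jar',hi,230,252,130,152)
```

```text
stS [0.6563 0.1671 0.0327]
stL [0.3369 0.1249 0.0475]
grey [0.1497 0.6008 0.0695]
turq [0.8407 0.087  0.0351]
yel [0.2503 0.4301 0.0465]
jar [0.7017 0.0011 0.0572]
round [ 0.4824 -0.2894  0.0055]
short [ 0.4869 -0.0278  0.0029]
long [ 6.759e-01 -1.543e-01  4.000e-04]
helix [0.4643 0.2764 0.1097]
brush [ 0.5707 -0.4666  0.0154]
table [ 0.3538 -0.1817 -0.0014]
round rect mm ((480.8440856933594, -290.2493591308594), (61.817596435546875, 62.52410888671875), 66.28785705566406) mean [ 0.481  -0.2898  0.0036] zrange [-0.0013  0.0037  0.0086] n 312
short rect mm ((487.127197265625, -26.45610809326172), (58.81698226928711, 89.23661041259766), 83.6886978149414) mean [ 0.4869 -0.0261  0.003 ] zrange [-0.0019  0.003   0.0079] n 506
long rect mm ((677.3575439453125, -151.560791015625), (131.48892211914062, 71.2337875366211), 17.534488677978516) mean [ 0.6764 -0.1519  0.0034] zrange [-0.0019  0.0034  0.0087] n 855
stS rect mm ((657.6204223632812, 164.81764221191406), (113.71788787841797, 90.4775390625), 6.158017158508301) mean [0.653  0.1639 0.0345] zrange [0.0139 0.0339 0.0565] n 975
stL rect mm ((331.89434814453125, 126.43740844726562), (141.96865844726562, 120.26824951171875), 1.4509063959121704) mean [0.3306 0.126  0.0452] zrange [0.0169 0.0445 0.0741] n 1722
pile rect mm ((467.34979248046875, 287.3213806152344), (125.38347625732422, 60.89349365234375), 27.032268524169922) mean [0.4643 0.2793 0.0593] zrange [0.0131 0.0593 0.1065] n 845
brush rect mm ((574.6576538085938, -466.5284423828125), (168.4163360595703, 18.055435180664062), 14.461211204528809) mean [ 0.577  -0.4652  0.0151] zrange [0.0093 0.0149 0.0202] n 270
jar rect mm ((703.533203125, -1.237375259399414), (44.15635299682617, 43.587276458740234), 77.50371551513672) mean [ 7.011e-01 -3.000e-04  4.860e-02] zrange [0.013  0.0543 0.0591] n 195
```

Run:
```python
from h import *
c=pickle.load(open('scene0.pkl','rb'));im=c['color']
cv2.imwrite('pics/z3.png',cv2.resize(im[110:250,265:405],None,fx=4.2,fy=4.2,interpolation=cv2.INTER_CUBIC))
```

```text
(no output)
```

View pics/z1.png

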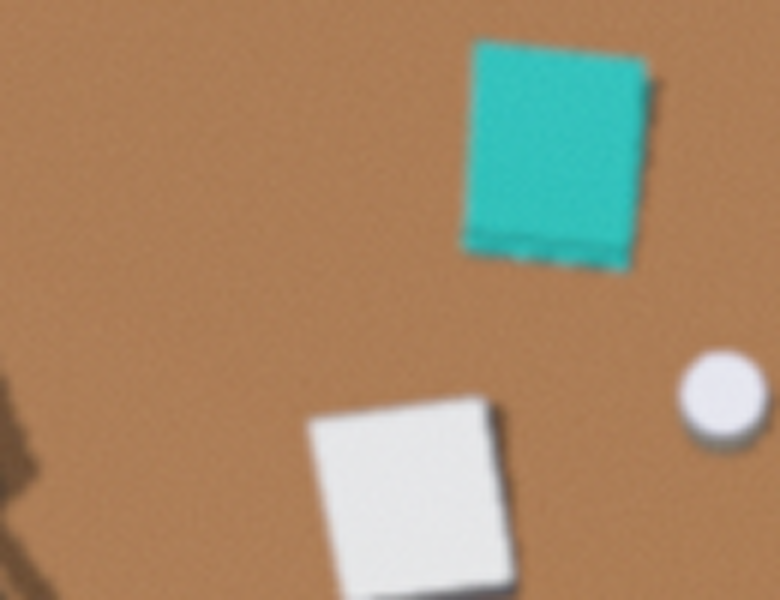

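View pics/z2.png

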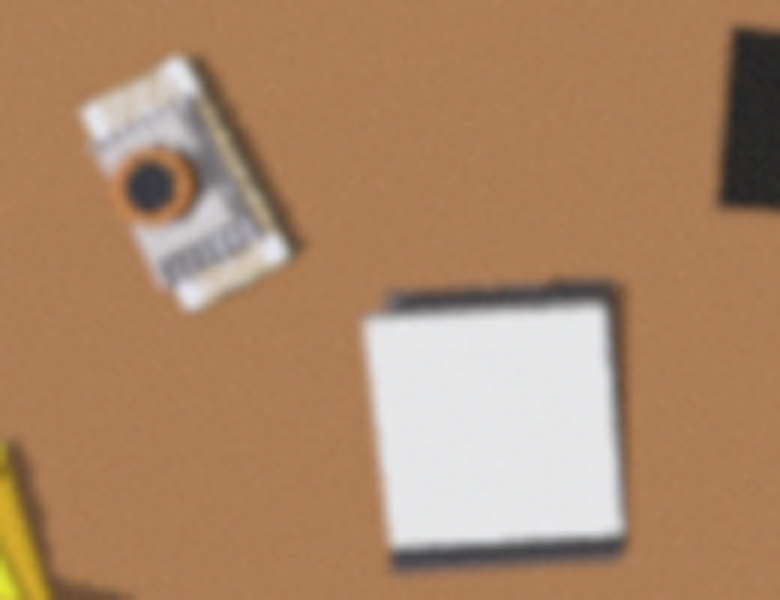

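View pics/z3.png

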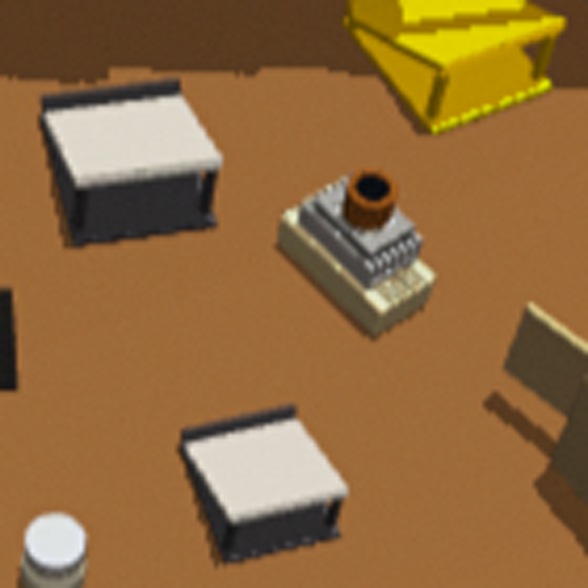

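```bash
cat >> h.py <<'E'
def cast(c,uv,n,d):
    # intersect pixel rays with plane n.X=d
    T=np.linalg.inv(c['world_to_cam']);K=c['K'];uv=np.asarray(uv,float).reshape(-1,2)
    r=np.c_[(uv[:,0]-K[0,2])/K[0,0],(uv[:,1]-K[1,2])/K[1,1],np.ones(len(uv))]@T[:3,:3].T
    o=T[:3,3]; s=(d-o@n)/(r@n); return o+r*s[:,None]
def proj(c,X):
    X=np.asarray(X,float).reshape(-1,3);p=np.c_[X,np.ones(len(X))]@c['world_to_cam'].T
    return np.c_[p[:,0]/p[:,2],p[:,1]/p[:,2]]*[c['K'][0,0],c['K'][1,1]]+[c['K'][0,2],c['K'][1,2]]
def blob(mask,seed,rad):
    m=np.zeros(mask.shape,np.uint8);u,v=np.round(seed).astype(int)
    m[max(v-rad,0):v+rad,max(u-rad,0):u+rad]=mask[max(v-rad,0):v+rad,max(u-rad,0):u+rad]
    k,l,s,ce=cv2.connectedComponentsWithStats(m); i=1+np.argmax(s[1:,4]); return l==i
def rect(P2):
    (cx,cy),(w,h),a=cv2.minAreaRect((np.asarray(P2)*1000).astype(np.float32))
    if w<h: w,h,a=h,w,a-90
    return np.round([cx,cy,w,h,a],1)
E
python3 - <<'E'
from h import *
Z=np.array([0,0,1.])
for n in ('top','scene'):
    c=pickle.load(open(n+'0.pkl','rb'));im=c['color'].astype(int);W=pts(c)
    for nm,p,rad in (('round',(.481,-.290),20),('short',(.487,-.0265),28),('long',(.677,-.152),34)):
        s=proj(c,[*p,.003])[0]; m=blob(im.max(2)<70,s,rad); v,u=np.nonzero(m)
        # 4x pixel corners
        q=np.concatenate([np.c_[u+a,v+b] for a in(-.5,.5) for b in(-.5,.5)])
        X=cast(c,q,Z,.003); print(n,nm,rect(X[:,:2]),'mean',(cast(c,np.c_[u,v],Z,.003).mean(0)*1000).round(1))
    for nm,p,z,rad in (('stS',(.657,.165),.035,32),('stL',(.333,.126),.045,40)):
        s=proj(c,[*p,z])[0]; m=blob((im.min(2)>170)&(np.abs(im.max(2)-im.min(2))<40),s,rad); v,u=np.nonzero(m)
        P=W[cv2.erode(m.astype(np.uint8),np.ones((5,5)))>0];P=P[~np.isnan(P[:,0])]
        ce=P.mean(0);nn=np.linalg.svd(P-ce,full_matrices=False)[2][2];nn*=np.sign(nn[2])
        q=np.concatenate([np.c_[u+a,v+b] for a in(-.5,.5) for b in(-.5,.5)])
        X=cast(c,q,nn,nn@ce)
        yaw=np.arctan2(-nn[1],-nn[0]); ex=np.array([np.cos(yaw),np.sin(yaw),0]);tilt=np.arccos(nn[2])
        ey=np.array([-np.sin(yaw),np.cos(yaw),0]);ex3=np.cross(ey,nn)
        r=rect(np.c_[X@ex3,X@ey]); 
        cc=ex3*r[0]+ey*r[1]; cc=cc+nn*(nn@ce*1000-cc@nn)
        print(n,nm,'tilt',np.degrees(tilt).round(1),'yaw',np.degrees(yaw).round(1),'rect in plane',r,'centre',cc.round(1),'mean',(cast(c,np.c_[u,v],nn,nn@ce).mean(0)*1000).round(1))
E
```

```text
top round [ 480.9 -289.9   68.5   64.7   88.3] mean [ 481.1 -290.1    3. ]
top short [487.5 -26.1  94.3  63.2  -6.2] mean [487.2 -26.2   3. ]
top long [ 676.6 -151.8  136.1   77.    17.2] mean [ 676.5 -151.9    3. ]
top stS tilt 25.5 yaw 6.7 rect in plane [ 6.200e+02  8.880e+01  1.047e+02  9.400e+01 -3.000e-01] centre [655.4 165.9  35.1] mean [656.1 166.1  35.5]
top stL tilt 25.2 yaw 1.1 rect in plane [324.  121.7 138.3 124.1   0.4] centre [333.9 128.   46.5] mean [335.2 128.1  47.1]
scene round [ 483.1 -290.4   75.9   74.3   -3.5] mean [ 483.3 -289.5    3. ]
scene short [489.2 -25.3 101.2  69.3  -7.6] mean [489.9 -26.    3. ]
scene long [ 678.  -151.3  143.4   83.    17.5] mean [ 679.6 -150.9    3. ]
scene stS tilt 25.4 yaw 6.1 rect in plane [6.191e+02 9.590e+01 1.075e+02 9.220e+01 2.000e-01] centre [654.5 166.9  35.6] mean [656.  166.8  36.3]
scene stL tilt 25.1 yaw 2.3 rect in plane [327.  114.3 143.2 121.5  -0.7] centre [334.  128.1  47.3] mean [336.1 128.2  48.3]
```

Run:
```python
from h import *
Z=np.array([0,0,1.])
for n in ('top','scene'):
    c=pickle.load(open(n+'0.pkl','rb'));im=c['color'].astype(int);W=pts(c)
    m0=np.isfinite(W[...,2])&(np.linalg.norm(W[...,:2]-[.467,.285],axis=-1)<.075)
    for lo,hi in ((.095,.115),(.067,.080),(.05,.08),(.03,.041),(.012,.15)):
        m=m0&(W[...,2]>lo)&(W[...,2]<hi); P=W[m]; print(n,lo,hi,len(P),rect(P[:,:2]),P.mean(0).round(4))
    # top helix lens: dark blob
    s=proj(c,[.464,.278,.104])[0]
    b,g,r=im[...,0],im[...,1],im[...,2]
    m=blob((im.max(2)<80)|(((r-b)>40)&(r-g>25)),s,14 if n=='top' else 18)
    # top face only: within depth
    mm=m&(W[...,2]>.095); v,u=np.nonzero(mm); X=cast(c,np.c_[u,v],Z,.104); print('helix top',rect(X[:,:2]),X.mean(0).round(4))
    mm=blob(im.max(2)<75,s,10); v,u=np.nonzero(mm); X=cast(c,np.c_[u,v],Z,.104); print('lens',len(u),rect(X[:,:2]),X.mean(0).round(4))
c=pickle.load(open('top0.pkl','rb'))
cv2.imwrite('pics/z4.png',cv2.resize(c['color'][195:245,125:175],None,fx=12,fy=12,interpolation=cv2.INTER_CUBIC))
c=pickle.load(open('scene0.pkl','rb'))
cv2.imwrite('pics/z5.png',cv2.resize(c['color'][143:195,325:377],None,fx=12,fy=12,interpolation=cv2.INTER_CUBIC)[:600])
```

```text
top 0.095 0.115 152 [463.2 286.2  38.2  37.1  -0.9] [0.463  0.2858 0.1037]
top 0.067 0.08 180 [463.  286.9  64.2  48.3  25.9] [0.4634 0.2815 0.0736]
top 0.05 0.08 293 [461.4 285.6  83.9  52.7  26.8] [0.4615 0.2787 0.0683]
top 0.03 0.041 273 [464.6 286.3 119.4  60.8  27.4] [0.4679 0.2813 0.0357]
top 0.012 0.15 833 [464.7 286.  119.5  60.9  27. ] [0.464  0.2795 0.0601]
helix top [463.1 285.1  38.2  38.   -0.6] [0.4627 0.2856 0.104 ]
lens 28 [461.7 288.1  14.7  14.4  43.7] [0.4623 0.2881 0.104 ]
scene 0.095 0.115 108 [460.8 288.3  42.7  38.2 -17.7] [0.4626 0.2877 0.1028]
scene 0.067 0.08 141 [461.5 287.   66.6  50.1  27.2] [0.4708 0.2854 0.0727]
scene 0.05 0.08 284 [458.4 289.   88.2  60.3  26.3] [0.472  0.2836 0.0656]
scene 0.03 0.041 199 [464.3 288.  120.9  65.   26.2] [0.4892 0.2894 0.0357]
scene 0.012 0.15 825 [464.2 288.6 121.2  66.1  26.2] [0.4778 0.2839 0.0557]
helix top [463.9 287.1  42.9  38.6 -14.6] [0.4635 0.2874 0.104 ]
lens 47 [485.6 274.6  33.1  27.   60.8] [0.4865 0.2739 0.104 ]
```

View pics/z4.png

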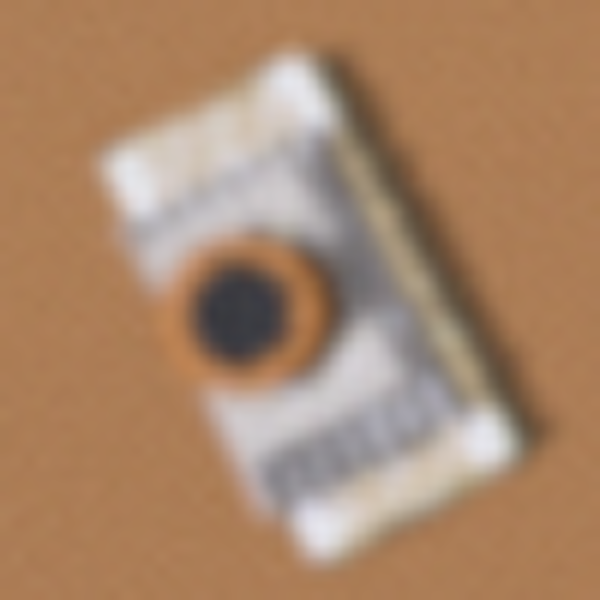

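View pics/z5.png

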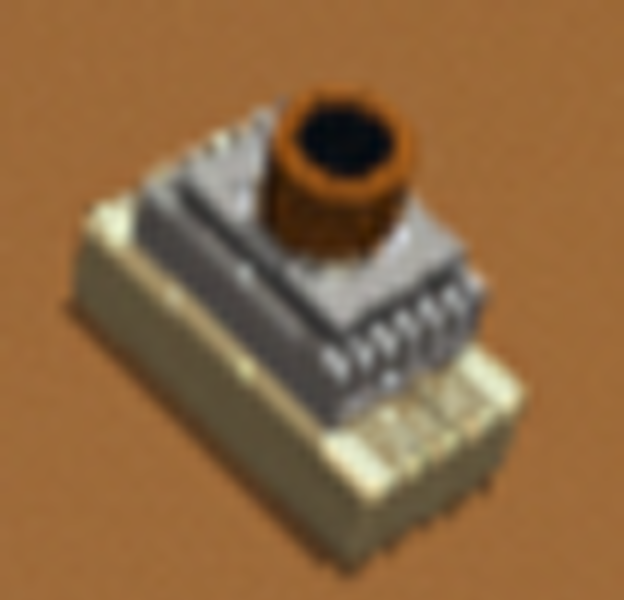

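carry_out(increments=[{"offset":[0.37,-0.39,0],"angular":[0,0,0.0146],"claw":1},{"offset":[0.37,-0.39,0],"angular":[0,0,0.0146],"claw":1},{"offset":[0.37,-0.39,0],"angular":[0,0,0.0146],"claw":1},{"offset":[0.37,-0.39,0],"angular":[0,0,0.0146],"claw":1},{"offset":[0.37,-0.39,0],"angular":[0,0,0.0146],"claw":1},{"offset":[0.37,-0.39,0],"angular":[0,0,0.0146],"claw":1},{"offset":[0.37,-0.39,0],"angular":[0,0,0.0146],"claw":1},{"offset":[0.37,-0.39,0],"angular":[0,0,0.0146],"claw":1}], grip_force=15)

```text
time_s: 0.9
position: [0.3121, 0.4462, 0.3024]
tool_rot: [0.736, -3.054, 0.001]
force: [0.2, -0.1, 0.1]
grip_width: 1.0
```

```bash
cat >> h.py <<'E'
from scipy.spatial.transform import Rotation as R
def tell(tx=None,ty=None,tz=None,jaw=None):
    s=arm.sense(); p=s['position']*1000; r=R.from_rotvec(s['tool_rot']); M=r.as_matrix()
    j=np.degrees(np.arctan2(M[1,1],M[0,1])); gp=p+69*M[:,2]
    print('t',round(s['time_s'],2),'tcp',p.round(1),'grasp',gp.round(1),'jaw',j.round(2),'toolz',M[:,2].round(4),'F',s['force'].round(2),'w',round(s['grip_width']*92,1),'q',s['joints'].round(2))
    if tx is not None:
        d=np.array([tx,ty,tz])-p; print('units to go',(d/50).round(3),'per 8',(d/400).round(4), 'turn', None if jaw is None else (((jaw-j+90)%180-90)/360).round(4))
E
python3 -c "
from h import *
tell(463,287,240,116.8)"
```

```text
t 0.9 tcp [312.1 446.2 302.4] grasp [312.1 446.2 233.4] jaw 117.1 toolz [-3.e-04 -5.e-04 -1.e+00] F [ 0.16 -0.09  0.13] w 92.0 q [ 0.96  0.23  1.81 -0.    1.11 -1.09]
units to go [ 3.018 -3.184 -1.248] per 8 [ 0.3772 -0.398  -0.156 ] turn -0.0008
```

carry_out(increments=[{"offset":[0.38,-0.4,-0.16],"angular":[0,0,0],"claw":1},{"offset":[0.38,-0.4,-0.16],"angular":[0,0,0],"claw":1},{"offset":[0.38,-0.4,-0.16],"angular":[0,0,0],"claw":1},{"offset":[0.38,-0.4,-0.16],"angular":[0,0,0],"claw":1},{"offset":[0.38,-0.4,-0.16],"angular":[0,0,0],"claw":1},{"offset":[0.38,-0.4,-0.16],"angular":[0,0,0],"claw":1},{"offset":[0.37,-0.39,-0.16],"angular":[0,0,0],"claw":1},{"offset":[0.36,-0.39,-0.13],"angular":[0,0,-0.001],"claw":1}])

```text
time_s: 1.7
position: [0.4625, 0.2871, 0.2395]
tool_rot: [0.72, -3.057, 0.0]
force: [0.4, 0.8, 0.6]
grip_width: 0.998
```

```bash
python3 -c "
from h import *
tell(463,287,166,116.8)"
```

```text
t 1.7 tcp [462.5 287.1 239.5] grasp [462.5 287.1 170.5] jaw 116.51 toolz [-7.e-04 -4.e-04 -1.e+00] F [0.39 0.76 0.59] w 91.8 q [ 0.55  0.3   1.87  0.    0.98 -1.48]
units to go [ 0.009 -0.003 -1.47 ] per 8 [ 0.0011 -0.0004 -0.1837] turn 0.0008
```

carry_out(increments=[{"offset":[0.01,0,-0.25],"angular":[0,0,0],"claw":1},{"offset":[0,0,-0.25],"angular":[0,0,0],"claw":1},{"offset":[0,0,-0.25],"angular":[0,0,0],"claw":1},{"offset":[0,0,-0.25],"angular":[0,0,0],"claw":1},{"offset":[0,0,-0.2],"angular":[0,0,0],"claw":1},{"offset":[0,0,-0.15],"angular":[0,0,0.0008],"claw":1},{"offset":[0,0,-0.12],"angular":[0,0,0],"claw":1},{"offset":[0,0,0],"angular":[0,0,0],"claw":0.6}])

```text
time_s: 2.5
position: [0.4622, 0.2882, 0.1659]
tool_rot: [0.728, -3.055, 0.001]
force: [-0.3, -0.4, 0.2]
grip_width: 0.933
```

```bash
python3 -c "
from h import *
tell(463,287,166,116.8)"
```

```text
t 2.5 tcp [462.2 288.2 165.9] grasp [462.1 288.2  96.9] jaw 116.82 toolz [-1.e-03 -6.e-04 -1.e+00] F [-0.3  -0.37  0.22] w 85.8 q [ 0.55  0.4   1.92  0.    0.82 -1.48]
units to go [ 0.016 -0.024  0.002] per 8 [ 0.002  -0.003   0.0002] turn -0.0
```

carry_out(increments=[{"offset":[0,0,0],"angular":[0,0,0],"claw":0.55},{"offset":[0,0,0],"angular":[0,0,0],"claw":0.5},{"offset":[0,0,0],"angular":[0,0,0],"claw":0.46},{"offset":[0,0,0],"angular":[0,0,0],"claw":0.42},{"offset":[0,0,0],"angular":[0,0,0],"claw":0.38},{"offset":[0,0,0],"angular":[0,0,0],"claw":0.3},{"offset":[0,0,0],"angular":[0,0,0],"claw":0.3},{"offset":[0,0,0],"angular":[0,0,0],"claw":0.3}])

```text
time_s: 3.3
position: [0.4626, 0.2883, 0.1668]
tool_rot: [-0.728, 3.056, 0.0]
force: [-0.3, 0.8, 1.7]
grip_width: 0.431
```

```bash
python3 -c "
from h import *
tell(463,287,166,116.8)"
```

```text
t 3.3 tcp [462.6 288.3 166.8] grasp [462.6 288.3  97.8] jaw 116.8 toolz [ 2.e-04  2.e-04 -1.e+00] F [-0.32  0.79  1.7 ] w 39.6 q [ 0.55  0.4   1.92  0.    0.82 -1.48]
units to go [ 0.008 -0.026 -0.016] per 8 [ 0.0009 -0.0033 -0.0021] turn -0.0
```

carry_out(increments=[{"offset":[0,0,0.04],"angular":[0,0,0],"claw":0.3},{"offset":[0,0,0.1],"angular":[0,0,0],"claw":0.3},{"offset":[0,0,0.2],"angular":[0,0,0],"claw":0.3},{"offset":[0,0,0.25],"angular":[0,0,0],"claw":0.3},{"offset":[0,0,0.25],"angular":[0,0,0],"claw":0.3},{"offset":[0,0,0.25],"angular":[0,0,0],"claw":0.3},{"offset":[0,0,0.2],"angular":[0,0,0],"claw":0.3},{"offset":[0,0,0.1],"angular":[0,0,0],"claw":0.3}])

```text
time_s: 4.1
position: [0.463, 0.2885, 0.2377]
tool_rot: [-0.728, 3.054, 0.001]
force: [-0.2, 0.2, -1.7]
grip_width: 0.429
```

Run:
```python
from h import *
tell(482,-290,200,116.8)
for n in('top','scene'):
    c=snap(n,n+'1');s=proj(c,[.463,.287,.08])[0].astype(int)
    cv2.imwrite(f'pics/{n}1z.png',cv2.resize(c['color'][max(s[1]-40,0):s[1]+40,s[0]-40:s[0]+40],None,fx=7,fy=7,interpolation=cv2.INTER_CUBIC))
```

```text
t 4.1 tcp [463.  288.5 237.7] grasp [463.1 288.5 168.7] jaw 116.81 toolz [ 1.6e-03  9.0e-04 -1.0e+00] F [-0.17  0.22 -1.71] w 39.5 q [ 0.55  0.3   1.87 -0.    0.97 -1.48]
units to go [  0.381 -11.569  -0.755] per 8 [ 0.0476 -1.4461 -0.0944] turn -0.0
```

View pics/scene1z.png

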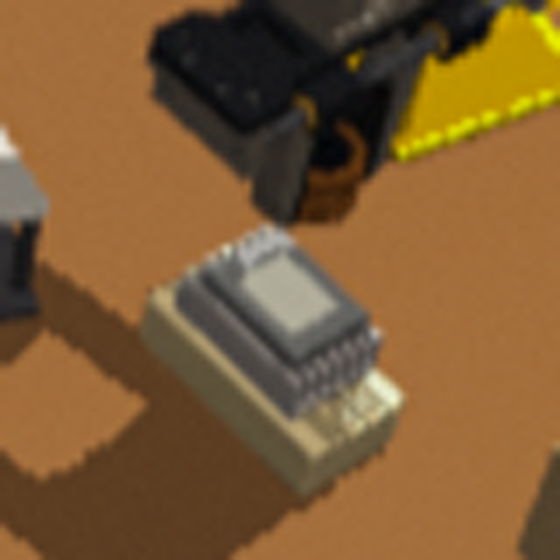

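carry_out(increments=[{"offset":[0.01,-0.2,0],"angular":[0,0,0],"claw":0.3},{"offset":[0.02,-0.4,0],"angular":[0,0,0],"claw":0.3},{"offset":[0.02,-0.5,0],"angular":[0,0,0],"claw":0.3},{"offset":[0.02,-0.5,0],"angular":[0,0,0],"claw":0.3},{"offset":[0.02,-0.5,0],"angular":[0,0,0],"claw":0.3},{"offset":[0.02,-0.5,0],"angular":[0,0,0],"claw":0.3},{"offset":[0.02,-0.5,0],"angular":[0,0,0],"claw":0.3},{"offset":[0.02,-0.5,0],"angular":[0,0,0],"claw":0.3}])

```text
time_s: 5.0
position: [0.4694, 0.1066, 0.2355]
tool_rot: [0.728, -3.055, 0.0]
force: [0.5, -0.2, -0.9]
grip_width: 0.431
```

carry_out(increments=[{"offset":[0.02,-0.5,0],"angular":[0,0,0],"claw":0.3},{"offset":[0.02,-0.5,0],"angular":[0,0,0],"claw":0.3},{"offset":[0.02,-0.5,0],"angular":[0,0,0],"claw":0.3},{"offset":[0.02,-0.5,0],"angular":[0,0,0],"claw":0.3},{"offset":[0.02,-0.5,0],"angular":[0,0,0],"claw":0.3},{"offset":[0.02,-0.5,0],"angular":[0,0,0],"claw":0.3},{"offset":[0.02,-0.5,0],"angular":[0,0,0],"claw":0.3},{"offset":[0.02,-0.5,0],"angular":[0,0,0],"claw":0.3}])

```text
time_s: 5.8
position: [0.4772, -0.0932, 0.2355]
tool_rot: [0.728, -3.055, -0.001]
force: [-0.1, 0.3, -1.5]
grip_width: 0.428
```

```bash
python3 -c "
from h import *
tell(482,-290,140,116.8)"
```

```text
t 5.8 tcp [477.2 -93.2 235.5] grasp [477.1 -93.2 166.5] jaw 116.8 toolz [-1.4e-03  1.0e-04 -1.0e+00] F [-0.07  0.28 -1.46] w 39.3 q [-0.2   0.22  1.99 -0.    0.93 -2.23]
units to go [ 0.097 -3.936 -1.91 ] per 8 [ 0.0121 -0.492  -0.2387] turn 0.0
```

carry_out(increments=[{"offset":[0.01,-0.55,0],"angular":[0,0,0],"claw":0.3},{"offset":[0.01,-0.55,-0.1],"angular":[0,0,0],"claw":0.3},{"offset":[0.01,-0.55,-0.2],"angular":[0,0,0],"claw":0.3},{"offset":[0.01,-0.55,-0.3],"angular":[0,0,0],"claw":0.3},{"offset":[0.01,-0.55,-0.3],"angular":[0,0,0],"claw":0.3},{"offset":[0.02,-0.55,-0.3],"angular":[0,0,0],"claw":0.3},{"offset":[0.02,-0.4,-0.3],"angular":[0,0,0],"claw":0.3},{"offset":[0.01,-0.23,-0.3],"angular":[0,0,0],"claw":0.3}])

```text
time_s: 6.6
position: [0.4821, -0.2901, 0.1448]
tool_rot: [0.726, -3.056, -0.001]
force: [-0.6, 0.4, -0.8]
grip_width: 0.427
```

```bash
python3 -c "
from h import *
tell(482,-290,98,116.8)"
```

```text
t 6.6 tcp [ 482.1 -290.1  144.8] grasp [ 482.1 -290.    75.8] jaw 116.74 toolz [-9.e-04  2.e-04 -1.e+00] F [-0.57  0.37 -0.83] w 39.3 q [-0.54  0.46  1.89 -0.    0.8  -2.58]
units to go [-0.003  0.001 -0.937] per 8 [-3.000e-04  1.000e-04 -1.171e-01] turn 0.0002
```

carry_out(increments=[{"offset":[0,0,-0.2],"angular":[0,0,0],"claw":0.3},{"offset":[0,0,-0.25],"angular":[0,0,0],"claw":0.3},{"offset":[0,0,-0.2],"angular":[0,0,0],"claw":0.3},{"offset":[0,0,-0.15],"angular":[0,0,0],"claw":0.3},{"offset":[0,0,-0.08],"angular":[0,0,0],"claw":0.3},{"offset":[0,0,-0.05],"angular":[0,0,0],"claw":0.3},{"offset":[0,0,-0.03],"angular":[0,0,0],"claw":0.3},{"offset":[0,0,0],"angular":[0,0,0],"claw":0.3}])

```text
time_s: 7.4
position: [0.4832, -0.2883, 0.0983]
tool_rot: [-0.728, 3.056, -0.0]
force: [0.3, 0.3, -0.2]
grip_width: 0.431
```

```bash
python3 -c "
from h import *
tell(482,-290,96,116.8)"
```

```text
t 7.4 tcp [ 483.2 -288.3   98.3] grasp [ 483.2 -288.3   29.3] jaw 116.81 toolz [ 3.e-04 -2.e-04 -1.e+00] F [ 0.34  0.3  -0.23] w 39.6 q [-0.54  0.53  1.91 -0.    0.7  -2.58]
units to go [-0.024 -0.035 -0.047] per 8 [-0.003  -0.0044 -0.0058] turn -0.0
```

carry_out(increments=[{"offset":[0,0,-0.01],"angular":[0,0,0],"claw":0.3},{"offset":[0,0,-0.01],"angular":[0,0,0],"claw":0.3},{"offset":[0,0,-0.01],"angular":[0,0,0],"claw":0.3},{"offset":[0,0,-0.01],"angular":[0,0,0],"claw":0.3},{"offset":[0,0,0],"angular":[0,0,0],"claw":0.3},{"offset":[0,0,0],"angular":[0,0,0],"claw":0.3},{"offset":[0,0,0],"angular":[0,0,0],"claw":0.3},{"offset":[0,0,0],"angular":[0,0,0],"claw":0.3}])

```text
time_s: 8.2
position: [0.4831, -0.2883, 0.0962]
tool_rot: [-0.728, 3.056, -0.0]
force: [0.2, 0.2, -0.8]
grip_width: 0.43
```

```bash
python3 -c "
from h import *
tell(482,-290,96,116.8)"
```

```text
t 8.2 tcp [ 483.1 -288.3   96.2] grasp [ 483.1 -288.3   27.2] jaw 116.81 toolz [ 0. -0. -1.] F [ 0.22  0.21 -0.82] w 39.5 q [-0.54  0.53  1.91 -0.    0.7  -2.58]
units to go [-0.022 -0.034 -0.004] per 8 [-0.0027 -0.0043 -0.0005] turn -0.0
```

carry_out(increments=[{"offset":[0,0,-0.01],"angular":[0,0,0],"claw":0.3},{"offset":[0,0,-0.01],"angular":[0,0,0],"claw":0.3},{"offset":[0,0,0],"angular":[0,0,0],"claw":0.45},{"offset":[0,0,0],"angular":[0,0,0],"claw":0.5},{"offset":[0,0,0],"angular":[0,0,0],"claw":0.6},{"offset":[0,0,0],"angular":[0,0,0],"claw":0.8},{"offset":[0,0,0],"angular":[0,0,0],"claw":1},{"offset":[0,0,0],"angular":[0,0,0],"claw":1}])

```text
time_s: 9.0
position: [0.483, -0.2883, 0.0951]
tool_rot: [0.728, -3.056, -0.0]
force: [-0.4, 0.0, 0.4]
grip_width: 0.828
```

```bash
python3 -c "
from h import *
tell(482,-290,240,116.8)"
```

```text
t 9.0 tcp [ 483.  -288.3   95.1] grasp [ 483.  -288.3   26.1] jaw 116.8 toolz [-1.e-04  1.e-04 -1.e+00] F [-0.36  0.02  0.36] w 76.2 q [-0.54  0.54  1.91  0.    0.7  -2.58]
units to go [-0.021 -0.035  2.898] per 8 [-0.0026 -0.0043  0.3622] turn -0.0
```

Released; raise and go halfway back, then check.

carry_out(increments=[{"offset":[0,0,0.1],"angular":[0,0,0],"claw":1},{"offset":[0,0,0.3],"angular":[0,0,0],"claw":1},{"offset":[0,0,0.45],"angular":[0,0,0],"claw":1},{"offset":[0,0,0.45],"angular":[0,0,0],"claw":1},{"offset":[0,0,0.45],"angular":[0,0,0],"claw":1},{"offset":[0,0.3,0.45],"angular":[0,0,0],"claw":1},{"offset":[0,0.5,0.4],"angular":[0,0,0],"claw":1},{"offset":[0,0.5,0.3],"angular":[0,0,0],"claw":1}])

```text
time_s: 9.8
position: [0.4833, -0.2229, 0.2428]
tool_rot: [-0.726, 3.054, -0.002]
force: [0.6, 0.0, -0.1]
grip_width: 0.999
```

carry_out(increments=[{"offset":[0,0.5,0],"angular":[0,0,0],"claw":1},{"offset":[0,0.5,0],"angular":[0,0,0],"claw":1},{"offset":[0,0.5,0],"angular":[0,0,0],"claw":1},{"offset":[0,0.5,0],"angular":[0,0,0],"claw":1},{"offset":[0,0.5,0],"angular":[0,0,0],"claw":1},{"offset":[0,0.5,0],"angular":[0,0,0],"claw":1},{"offset":[0,0.5,0],"angular":[0,0,0],"claw":1},{"offset":[0,0.5,0],"angular":[0,0,0],"claw":1}])

```text
time_s: 10.6
position: [0.4831, -0.0223, 0.2415]
tool_rot: [-0.728, 3.055, -0.001]
force: [0.6, 0.5, -0.1]
grip_width: 1.002
```

Run:
```python
from h import *
tell(463,287,240,116.8)
for n in('top','scene'):
    c=snap(n,n+'2');W=pts(c)
    m=np.isfinite(W[...,2])&(np.linalg.norm(W[...,:2]-[.482,-.29],axis=-1)<.045)&(W[...,2]>.026); P=W[m];print(n,'helix',rect(P[:,:2]),np.median(P[:,2]))
    m0=np.isfinite(W[...,2])&(np.linalg.norm(W[...,:2]-[.467,.285],axis=-1)<.075)
    for lo,hi in ((.067,.083),(.05,.08),(.03,.041)):
        m=m0&(W[...,2]>lo)&(W[...,2]<hi); P=W[m]; print(n,lo,hi,len(P),rect(P[:,:2]),P.mean(0).round(4))
```

```text
t 10.6 tcp [483.1 -22.3 241.5] grasp [483.2 -22.3 172.5] jaw 116.8 toolz [ 1.4e-03 -1.0e-04 -1.0e+00] F [ 0.62  0.54 -0.12] w 92.2 q [-0.05  0.21  1.99 -0.    0.94 -2.09]
units to go [-0.401  6.186 -0.03 ] per 8 [-0.0501  0.7732 -0.0037] turn -0.0
top helix [ 484.7 -291.3   38.4   37.4  -28.9] 0.03341426261496716
top 0.067 0.083 336 [463.4 286.6  63.9  47.8  26.7] [0.4637 0.2859 0.0733]
top 0.05 0.08 458 [461.7 285.7  84.6  53.   26.8] [0.4622 0.2833 0.0697]
top 0.03 0.041 274 [464.9 285.8 119.9  59.9  27.2] [0.4673 0.2806 0.0358]
scene helix [ 485.6 -289.2   42.8   36.3   28.5] 0.032068931755920405
scene 0.067 0.083 236 [462.3 287.3  67.9  50.6  26.5] [0.4632 0.2876 0.0729]
scene 0.05 0.08 392 [459.2 285.8  90.   56.5  28.2] [0.4669 0.2854 0.067 ]
scene 0.03 0.041 200 [469.  280.9 126.   60.9  38.9] [0.4866 0.2877 0.0352]
```

View pics/scene2.png

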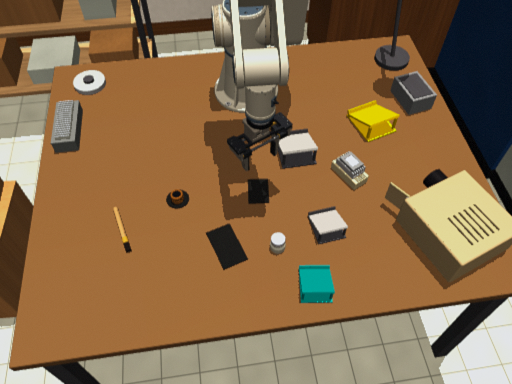

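carry_out(increments=[{"offset":[-0.05,0.5,0],"angular":[0,0,0],"claw":1},{"offset":[-0.05,0.8,0],"angular":[0,0,0],"claw":1},{"offset":[-0.05,0.9,0],"angular":[0,0,0],"claw":1},{"offset":[-0.05,0.9,0],"angular":[0,0,0],"claw":1},{"offset":[-0.05,0.9,0],"angular":[0,0,0],"claw":1},{"offset":[-0.05,0.9,0],"angular":[0,0,0],"claw":1},{"offset":[-0.05,0.8,0],"angular":[0,0,0],"claw":1},{"offset":[-0.05,0.48,-0.2],"angular":[0,0,0],"claw":1}])

```text
time_s: 11.5
position: [0.464, 0.2882, 0.2322]
tool_rot: [-0.729, 3.052, 0.002]
force: [-0.1, 0.2, 0.0]
grip_width: 0.998
```

```bash
python3 -c "
from h import *
tell(463,287,153,116.7)"
```

```text
t 11.5 tcp [464.  288.2 232.2] grasp [464.2 288.4 163.2] jaw 116.88 toolz [ 0.0033  0.0021 -1.    ] F [-0.06  0.24  0.03] w 91.8 q [ 0.55  0.31  1.87  0.    0.96 -1.49]
units to go [-0.02  -0.025 -1.583] per 8 [-0.0025 -0.0031 -0.1979] turn -0.0005
```

carry_out(increments=[{"offset":[-0.02,-0.02,-0.2],"angular":[0,0,0],"claw":1},{"offset":[0,0,-0.3],"angular":[0,0,0],"claw":1},{"offset":[0,0,-0.3],"angular":[0,0,0],"claw":1},{"offset":[0,0,-0.25],"angular":[0,0,0],"claw":0.9},{"offset":[0,0,-0.2],"angular":[0,0,0],"claw":0.8},{"offset":[0,0,-0.15],"angular":[0,0,0],"claw":0.7},{"offset":[0,0,-0.12],"angular":[0,0,0],"claw":0.65},{"offset":[0,0,0],"angular":[0,0,0],"claw":0.65}])

```text
time_s: 12.3
position: [0.4619, 0.2844, 0.1536]
tool_rot: [0.728, -3.055, 0.0]
force: [0.4, -0.2, 0.4]
grip_width: 0.653
```

Run:
```python
from h import *
tell(463,287,153,116.7)
c=snap('scene','scene3');s=proj(c,[.463,.287,.08])[0].astype(int)
cv2.imwrite(f'pics/scene3z.png',cv2.resize(c['color'][s[1]-40:s[1]+40,s[0]-40:s[0]+40],None,fx=7,fy=7,interpolation=cv2.INTER_CUBIC))
```

```text
t 12.3 tcp [461.9 284.4 153.6] grasp [461.8 284.4  84.6] jaw 116.8 toolz [-8.e-04 -5.e-04 -1.e+00] F [ 0.44 -0.21  0.37] w 60.1 q [ 0.55  0.42  1.93 -0.    0.8  -1.49]
units to go [ 0.022  0.052 -0.012] per 8 [ 0.0028  0.0064 -0.0014] turn -0.0003
```

View pics/scene3z.png

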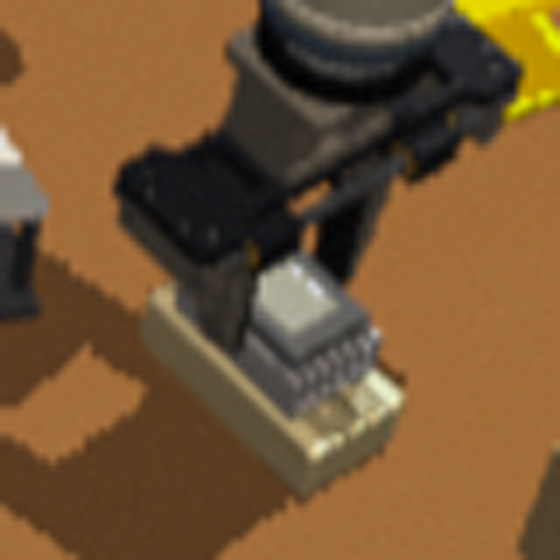

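carry_out(increments=[{"offset":[0.02,0.05,0],"angular":[0,0,0],"claw":0.65},{"offset":[0,0,0],"angular":[0,0,0],"claw":0.6},{"offset":[0,0,0],"angular":[0,0,0],"claw":0.56},{"offset":[0,0,0],"angular":[0,0,0],"claw":0.53},{"offset":[0,0,0],"angular":[0,0,0],"claw":0.5},{"offset":[0,0,0],"angular":[0,0,0],"claw":0.45},{"offset":[0,0,0],"angular":[0,0,0],"claw":0.4},{"offset":[0,0,0],"angular":[0,0,0],"claw":0.4}], grip_force=15)

```text
time_s: 13.15
position: [0.4631, 0.2873, 0.1543]
tool_rot: [-0.728, 3.056, 0.0]
force: [-0.6, 1.1, 2.7]
grip_width: 0.498
```

```bash
python3 -c "
from h import *
tell(463,287,153,116.7)"
```

```text
t 13.15 tcp [463.1 287.3 154.3] grasp [463.1 287.3  85.3] jaw 116.8 toolz [ 1.e-04  2.e-04 -1.e+00] F [-0.56  1.11  2.68] w 45.8 q [ 0.55  0.42  1.92  0.    0.8  -1.49]
units to go [-0.002 -0.006 -0.026] per 8 [-0.0003 -0.0008 -0.0033] turn -0.0003
```

carry_out(increments=[{"offset":[0,0,0.04],"angular":[0,0,0],"claw":0.4},{"offset":[0,0,0.1],"angular":[0,0,0],"claw":0.4},{"offset":[0,0,0.2],"angular":[0,0,0],"claw":0.4},{"offset":[0,0,0.3],"angular":[0,0,0],"claw":0.4},{"offset":[0,0,0.3],"angular":[0,0,0],"claw":0.4},{"offset":[0,0,0.3],"angular":[0,0,0],"claw":0.4},{"offset":[0,0,0.3],"angular":[0,0,0],"claw":0.4},{"offset":[0,0,0.2],"angular":[0,0,0],"claw":0.4}])

```text
time_s: 13.95
position: [0.4634, 0.2873, 0.2429]
tool_rot: [-0.728, 3.055, 0.001]
force: [-0.1, 0.5, -1.1]
grip_width: 0.494
```

Run:
```python
from h import *
tell(463,287,153,116.7)
c=snap('scene','scene4');s=proj(c,[.463,.287,.1])[0].astype(int)
cv2.imwrite(f'pics/scene4z.png',cv2.resize(c['color'][s[1]-40:s[1]+40,s[0]-40:s[0]+40],None,fx=7,fy=7,interpolation=cv2.INTER_CUBIC))
```

```text
t 13.95 tcp [463.4 287.3 242.9] grasp [463.5 287.4 173.9] jaw 116.8 toolz [ 1.4e-03  8.0e-04 -1.0e+00] F [-0.11  0.48 -1.06] w 45.4 q [ 0.55  0.3   1.86 -0.    0.98 -1.49]
units to go [-0.007 -0.007 -1.799] per 8 [-0.0009 -0.0009 -0.2248] turn -0.0003
```

View pics/scene4z.png

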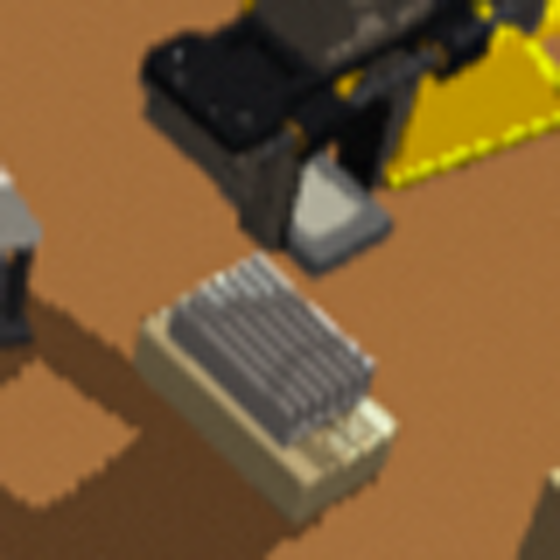

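carry_out(increments=[{"offset":[0.15,-0.17,0],"angular":[0,0,-0.0071],"claw":0.4},{"offset":[0.3,-0.34,0],"angular":[0,0,-0.0071],"claw":0.4},{"offset":[0.33,-0.38,0],"angular":[0,0,-0.0071],"claw":0.4},{"offset":[0.33,-0.38,0],"angular":[0,0,-0.0071],"claw":0.4},{"offset":[0.33,-0.38,0],"angular":[0,0,-0.0071],"claw":0.4},{"offset":[0.33,-0.38,0],"angular":[0,0,-0.0071],"claw":0.4},{"offset":[0.3,-0.34,0],"angular":[0,0,-0.0071],"claw":0.4},{"offset":[0.2,-0.22,0],"angular":[0,0,-0.0071],"claw":0.4}])

```text
time_s: 14.8
position: [0.5774, 0.1558, 0.2402]
tool_rot: [0.166, -3.136, 0.001]
force: [-0.3, 0.6, -0.6]
grip_width: 0.498
```

carry_out(increments=[{"offset":[0,0,0],"angular":[0.001,-0.0086,0],"claw":0.4},{"offset":[0,0,0],"angular":[0.001,-0.0086,0],"claw":0.4},{"offset":[0,0,0],"angular":[0.001,-0.0086,0],"claw":0.4},{"offset":[0,0,0],"angular":[0.001,-0.0086,0],"claw":0.4},{"offset":[0,0,0],"angular":[0.001,-0.0086,0],"claw":0.4},{"offset":[0,0,0],"angular":[0.001,-0.0086,0],"claw":0.4},{"offset":[0,0,0],"angular":[0.001,-0.0086,0],"claw":0.4},{"offset":[0,0,0],"angular":[0.001,-0.0086,0],"claw":0.4}])

```text
time_s: 15.6
position: [0.5763, 0.1574, 0.2407]
tool_rot: [-0.147, 2.702, 0.037]
force: [-0.1, -0.2, -0.5]
grip_width: 0.495
```

Run:
```python
from h import *
tell(576.7,157.7,168.7,96.4)
s=arm.sense(); M=R.from_rotvec(s['tool_rot']).as_matrix()
y=np.radians(6.4);t=np.radians(25);ex=np.array([np.cos(y),np.sin(y),0]);ey=np.array([-np.sin(y),np.cos(y),0]);tz=np.sin(t)*ex-np.cos(t)*np.array([0,0,1])
Mt=np.c_[np.cross(ey,tz),ey,tz]
if M[:,1]@ey<0: Mt=np.c_[np.cross(-ey,tz),-ey,tz]
print('turn left',(R.from_matrix(Mt@M.T).as_rotvec()/2/np.pi).round(4),'toolz want',tz)
c=snap('scene','scene5')
```

```text
t 15.6 tcp [576.3 157.4 240.7] grasp [605.2 160.8 178.1] jaw 96.28 toolz [ 0.4198  0.0488 -0.9063] F [-0.11 -0.2  -0.5 ] w 45.6 q [ 0.3   0.25  2.01 -0.17  0.46 -1.24]
units to go [ 0.009  0.005 -1.44 ] per 8 [ 0.0011  0.0006 -0.18  ] turn 0.0003
turn left [-0.0004 -0.0001  0.0003] toolz want [ 0.41998447  0.04710881 -0.90630779]
```

View pics/scene5.png

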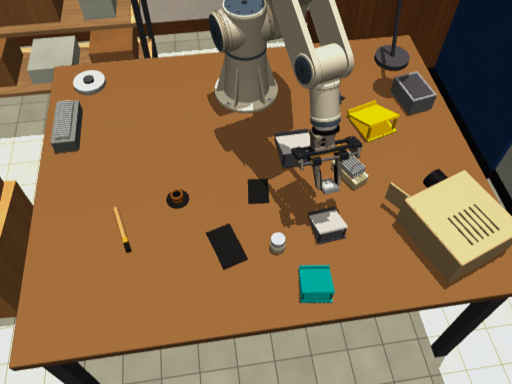

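carry_out(increments=[{"offset":[0.01,0,-0.1],"angular":[0,0,0],"claw":0.4},{"offset":[0,0,-0.2],"angular":[0,0,0],"claw":0.4},{"offset":[0,0,-0.22],"angular":[0,0,0],"claw":0.4},{"offset":[0,0,-0.22],"angular":[0,0,0],"claw":0.4},{"offset":[0,0,-0.22],"angular":[0,0,0],"claw":0.4},{"offset":[0,0,-0.22],"angular":[0,0,0],"claw":0.4},{"offset":[0,0,-0.16],"angular":[0,0,0],"claw":0.4},{"offset":[0,0,-0.1],"angular":[0,0,0],"claw":0.4}])

```text
time_s: 16.45
position: [0.5768, 0.1576, 0.168]
tool_rot: [-0.15, 2.704, 0.036]
force: [-0.2, 0.1, -0.6]
grip_width: 0.498
```

Run:
```python
from h import *
tell(601.9,160.5,114.3,96.4)
for n in('scene','top'):
    c=snap(n,n+'6');s=proj(c,[.62,.162,.07])[0].astype(int)
    cv2.imwrite(f'pics/{n}6z.png',cv2.resize(c['color'][s[1]-40:s[1]+40,s[0]-40:s[0]+40],None,fx=7,fy=7,interpolation=cv2.INTER_CUBIC))
```

```text
t 16.45 tcp [576.8 157.6 168. ] grasp [605.6 161.  105.4] jaw 96.38 toolz [ 0.4177  0.0484 -0.9073] F [-0.21  0.12 -0.59] w 45.8 q [ 0.3   0.37  2.06 -0.26  0.3  -1.15]
units to go [ 0.502  0.057 -1.074] per 8 [ 0.0628  0.0072 -0.1343] turn 0.0
```

View pics/scene6z.png

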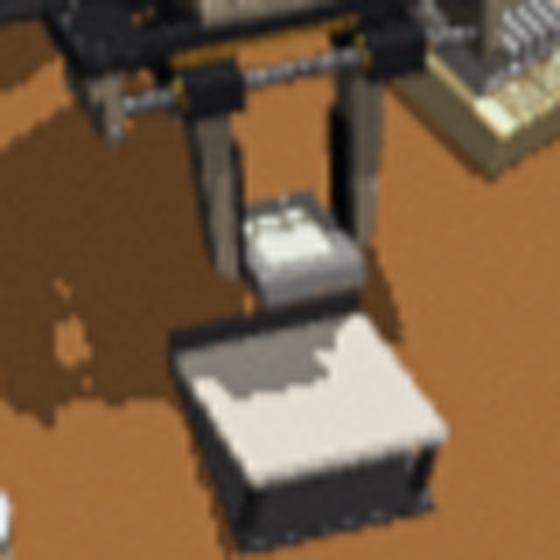

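carry_out(increments=[{"offset":[0.04,0.005,-0.09],"angular":[0,0,0],"claw":0.4},{"offset":[0.06,0.007,-0.13],"angular":[0,0,0],"claw":0.4},{"offset":[0.06,0.007,-0.13],"angular":[0,0,0],"claw":0.4},{"offset":[0.06,0.007,-0.13],"angular":[0,0,0],"claw":0.4},{"offset":[0.06,0.007,-0.13],"angular":[0,0,0],"claw":0.4},{"offset":[0.06,0.007,-0.13],"angular":[0,0,0],"claw":0.4},{"offset":[0.04,0.005,-0.08],"angular":[0,0,0],"claw":0.4},{"offset":[0.03,0.003,-0.06],"angular":[0,0,0],"claw":0.4}])

```text
time_s: 17.35
position: [0.5977, 0.1601, 0.1246]
tool_rot: [-0.15, 2.703, 0.036]
force: [0.6, -0.2, -0.7]
grip_width: 0.496
```

Run:
```python
from h import *
tell(601.9,160.5,114.3,96.4)
for n in('scene',):
    c=snap(n,n+'7');s=proj(c,[.63,.162,.05])[0].astype(int)
    cv2.imwrite(f'pics/{n}7z.png',cv2.resize(c['color'][s[1]-30:s[1]+30,s[0]-30:s[0]+30],None,fx=9,fy=9,interpolation=cv2.INTER_CUBIC))
```

```text
t 17.35 tcp [597.7 160.1 124.6] grasp [626.5 163.5  62. ] jaw 96.38 toolz [ 0.4184  0.0486 -0.907 ] F [ 0.62 -0.23 -0.72] w 45.6 q [ 0.29  0.47  2.03 -0.33  0.23 -1.08]
units to go [ 0.085  0.008 -0.206] per 8 [ 0.0106  0.001  -0.0258] turn 0.0
```

View pics/scene7z.png

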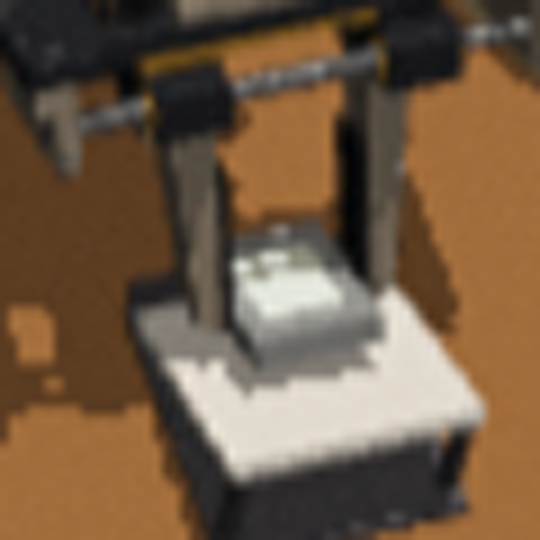

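carry_out(increments=[{"offset":[0.015,0.001,-0.035],"angular":[0,0,0],"claw":0.4},{"offset":[0.015,0.001,-0.035],"angular":[0,0,0],"claw":0.4},{"offset":[0.015,0.001,-0.035],"angular":[0,0,0],"claw":0.4},{"offset":[0.01,0.001,-0.025],"angular":[0,0,0],"claw":0.4},{"offset":[0.01,0.001,-0.025],"angular":[0,0,0],"claw":0.4},{"offset":[0.01,0.001,-0.025],"angular":[0,0,0],"claw":0.4},{"offset":[0.01,0.001,-0.025],"angular":[0,0,0],"claw":0.4},{"offset":[0,0,0],"angular":[0,0,0],"claw":0.4}])

```text
time_s: 18.2
position: [0.6018, 0.1604, 0.1148]
tool_rot: [-0.15, 2.703, 0.036]
force: [-0.1, -0.1, -1.7]
grip_width: 0.495
```

Run:
```python
from h import *
tell(601.9,160.5,114.3,96.4)
```

```text
t 18.2 tcp [601.8 160.4 114.8] grasp [630.7 163.8  52.2] jaw 96.38 toolz [ 0.4186  0.0486 -0.9069] F [-0.08 -0.06 -1.66] w 45.5 q [ 0.29  0.49  2.02 -0.36  0.21 -1.06]
units to go [ 0.002  0.001 -0.009] per 8 [ 0.0002  0.0001 -0.0012] turn 0.0
```

Creep 2 mm further along the normal and check contact.

carry_out(increments=[{"offset":[0.004,0,-0.009],"angular":[0,0,0],"claw":0.4},{"offset":[0.004,0,-0.009],"angular":[0,0,0],"claw":0.4},{"offset":[0.004,0,-0.009],"angular":[0,0,0],"claw":0.4},{"offset":[0.004,0,-0.009],"angular":[0,0,0],"claw":0.4},{"offset":[0,0,0],"angular":[0,0,0],"claw":0.4},{"offset":[0,0,0],"angular":[0,0,0],"claw":0.4},{"offset":[0,0,0],"angular":[0,0,0],"claw":0.4},{"offset":[0,0,0],"angular":[0,0,0],"claw":0.4}])

```text
time_s: 19.0
position: [0.6026, 0.1605, 0.1133]
tool_rot: [-0.15, 2.703, 0.036]
force: [-5.1, 0.4, 5.4]
grip_width: 0.5
```

Run:
```python
from h import *
tell(601.9,160.5,114.3,96.4)
for n in('scene',):
    c=snap(n,n+'8');s=proj(c,[.63,.162,.05])[0].astype(int)
    cv2.imwrite(f'pics/{n}8z.png',cv2.resize(c['color'][s[1]-30:s[1]+30,s[0]-30:s[0]+30],None,fx=9,fy=9,interpolation=cv2.INTER_CUBIC))
```

```text
t 19.0 tcp [602.6 160.5 113.3] grasp [631.5 163.8  50.8] jaw 96.38 toolz [ 0.4189  0.0487 -0.9067] F [-5.06  0.35  5.4 ] w 46.0 q [ 0.29  0.49  2.02 -0.36  0.21 -1.05]
units to go [-0.013  0.     0.019] per 8 [-0.0016  0.0001  0.0024] turn 0.0
```

View pics/scene8z.png

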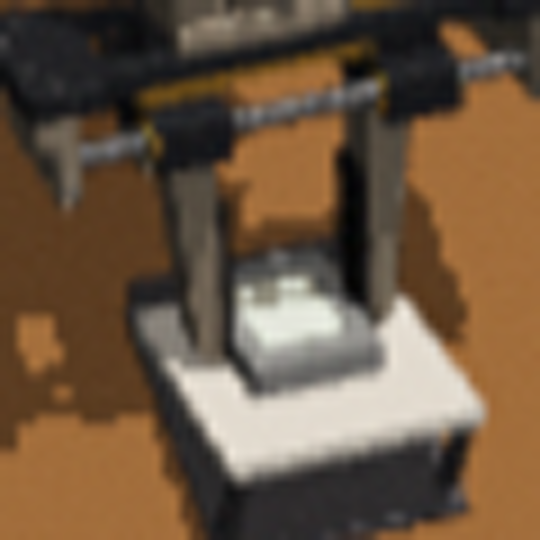

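carry_out(increments=[{"offset":[0,0,0],"angular":[0,0,0],"claw":0.52},{"offset":[0,0,0],"angular":[0,0,0],"claw":0.55},{"offset":[0,0,0],"angular":[0,0,0],"claw":0.6},{"offset":[0,0,0],"angular":[0,0,0],"claw":0.65},{"offset":[0,0,0],"angular":[0,0,0],"claw":0.7},{"offset":[0,0,0],"angular":[0,0,0],"claw":0.7},{"offset":[0,0,0],"angular":[0,0,0],"claw":0.7},{"offset":[0,0,0],"angular":[0,0,0],"claw":0.7}])

```text
time_s: 19.85
position: [0.6026, 0.1605, 0.1131]
tool_rot: [-0.15, 2.703, 0.036]
force: [0.2, -0.2, -0.6]
grip_width: 0.701
```

Run:
```python
from h import *
tell(577,157.7,168,96.4)
```

```text
t 19.85 tcp [602.6 160.5 113.1] grasp [631.5 163.8  50.5] jaw 96.38 toolz [ 0.4187  0.0487 -0.9068] F [ 0.17 -0.25 -0.62] w 64.5 q [ 0.29  0.49  2.02 -0.36  0.21 -1.05]
units to go [-0.512 -0.055  1.098] per 8 [-0.064  -0.0069  0.1372] turn 0.0001
```

carry_out(increments=[{"offset":[-0.03,-0.003,0.06],"angular":[0,0,0],"claw":0.7},{"offset":[-0.06,-0.007,0.13],"angular":[0,0,0],"claw":0.7},{"offset":[-0.07,-0.008,0.15],"angular":[0,0,0],"claw":0.7},{"offset":[-0.07,-0.008,0.15],"angular":[0,0,0],"claw":0.7},{"offset":[-0.07,-0.008,0.15],"angular":[0,0,0],"claw":0.7},{"offset":[-0.07,-0.008,0.15],"angular":[0,0,0],"claw":0.7},{"offset":[-0.07,-0.008,0.15],"angular":[0,0,0],"claw":0.7},{"offset":[-0.07,-0.008,0.15],"angular":[0,0,0],"claw":0.7}])

```text
time_s: 20.65
position: [0.5768, 0.1575, 0.1684]
tool_rot: [-0.15, 2.703, 0.036]
force: [0.4, -0.0, -0.6]
grip_width: 0.7
```

carry_out(increments=[{"offset":[-0.1,0,0.3],"angular":[0,0,0],"claw":1},{"offset":[-0.25,0.3,0.3],"angular":[-0.001,0.0086,0],"claw":1},{"offset":[-0.25,0.35,0.3],"angular":[-0.001,0.0086,0],"claw":1},{"offset":[-0.25,0.35,0.3],"angular":[-0.001,0.0086,0],"claw":1},{"offset":[-0.25,0.35,0.1],"angular":[-0.001,0.0086,0],"claw":1},{"offset":[-0.25,0.35,0],"angular":[-0.001,0.0086,0],"claw":1},{"offset":[-0.25,0.35,0],"angular":[-0.001,0.0086,0],"claw":1},{"offset":[-0.25,0.3,0],"angular":[-0.001,0.0086,0],"claw":1}])

```text
time_s: 21.45
position: [0.4839, 0.276, 0.2333]
tool_rot: [-0.172, 3.084, 0.006]
force: [0.3, -0.3, -0.1]
grip_width: 1.003
```

Run:
```python
from h import *
tell(463,287,240,116.8)
for n in('scene','top'):
    c=snap(n,n+'9');s=proj(c,[.63,.162,.05])[0].astype(int)
    cv2.imwrite(f'pics/{n}9z.png',cv2.resize(c['color'][s[1]-30:s[1]+30,s[0]-30:s[0]+30],None,fx=9,fy=9,interpolation=cv2.INTER_CUBIC))
    W=pts(c);y=np.radians(6.4);Rz=np.array([[np.cos(y),-np.sin(y),0],[np.sin(y),np.cos(y),0],[0,0,1]])
    L=(W-[.6547,.1664,0])@Rz
    h=(L[...,2]-.014)*np.cos(np.radians(25))-(L[...,0]+.045)*np.sin(np.radians(25)); s_=(L[...,0]+.045)*np.cos(np.radians(25))+(L[...,2]-.014)*np.sin(np.radians(25))
    m=np.isfinite(h)&(h>.007)&(h<.018)&(s_>-.0)&(s_<.09)&(abs(L[...,1])<.04); P=np.c_[s_[m],L[...,1][m]]; print(n,m.sum(),'carrier on slope (s want 32)',rect(P),'h',np.median(h[m]),P.mean(0))
```

```text
t 21.45 tcp [483.9 276.  233.3] grasp [487.5 276.5 164.4] jaw 96.39 toolz [ 0.0522  0.0066 -0.9986] F [ 0.32 -0.31 -0.11] w 92.2 q [ 0.53  0.31  1.87 -0.03  0.91 -1.14]
units to go [-0.417  0.22   0.134] per 8 [-0.0521  0.0275  0.0167] turn 0.0567
scene 202 carrier on slope (s want 32) [ 33.7   0.8  73.6  67.  -89.6] h 0.011976724613801136 [ 0.032995   -0.00128688]
top 289 carrier on slope (s want 32) [33.   1.8 65.5 57.6 -0.3] h 0.01170609136663369 [ 0.0333015  -0.00259912]
```

View pics/scene9z.png

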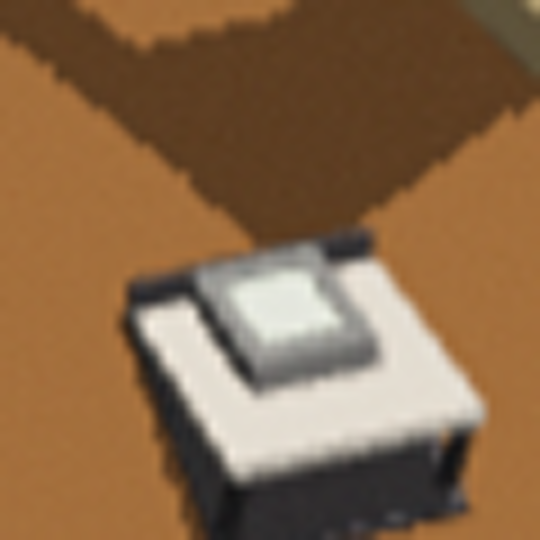

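carry_out(increments=[{"offset":[-0.05,0.03,0],"angular":[-0.001,0.0083,0],"claw":1},{"offset":[-0.05,0.03,0],"angular":[0,0,0.0081],"claw":1},{"offset":[-0.05,0.03,0],"angular":[0,0,0.0081],"claw":1},{"offset":[-0.05,0.03,0],"angular":[0,0,0.0081],"claw":1},{"offset":[-0.05,0.03,0],"angular":[0,0,0.0081],"claw":1},{"offset":[-0.06,0.03,0],"angular":[0,0,0.0081],"claw":1},{"offset":[-0.06,0.02,0],"angular":[0,0,0.0081],"claw":1},{"offset":[-0.06,0.01,0],"angular":[0,0,0.0081],"claw":1}])

```text
time_s: 22.35
position: [0.4632, 0.2849, 0.2328]
tool_rot: [-0.73, 3.052, 0.0]
force: [0.0, 0.1, 0.6]
grip_width: 1.0
```

```bash
cat >> h.py <<'E'
def left(jaw):
    s=arm.sense(); M=R.from_rotvec(s['tool_rot']).as_matrix(); y=np.radians(jaw-90)
    ey=np.array([-np.sin(y),np.cos(y),0]); ey*=np.sign(M[:,1]@ey); tz=np.array([0,0,-1.]); Mt=np.c_[np.cross(ey,tz),ey,tz]
    print('turn left',(R.from_matrix(Mt@M.T).as_rotvec()/2/np.pi).round(4))
E
python3 - <<'E'
from h import *
tell(462,286.5,128,116.8);left(116.8)
c=snap('top','top10');W=pts(c)
m=np.isfinite(W[...,2])&(np.linalg.norm(W[...,:2]-[.467,.285],axis=-1)<.075)
for lo,hi in ((.05,.075),(.03,.042)):
    P=W[m&(W[...,2]>lo)&(W[...,2]<hi)]; print(lo,rect(P[:,:2]),len(P))
E
```

```text
t 22.35 tcp [463.2 284.9 232.8] grasp [463.4 285.  163.8] jaw 116.88 toolz [ 3.e-03  8.e-04 -1.e+00] F [0.04 0.12 0.62] w 92.0 q [ 0.55  0.31  1.87 -0.    0.96 -1.49]
units to go [-0.024  0.031 -2.095] per 8 [-0.003   0.0039 -0.2619] turn -0.0002
turn left [-0.0001  0.0005 -0.0002]
0.05 [460.8 285.2  82.2  51.7  27.1] 144
0.03 [457.  281.6 102.9  59.6  25.8] 152
```

carry_out(increments=[{"offset":[-0.02,0.03,-0.2],"angular":[0,0.0005,0],"claw":1},{"offset":[0,0,-0.35],"angular":[0,0,0],"claw":1},{"offset":[0,0,-0.4],"angular":[0,0,0],"claw":1},{"offset":[0,0,-0.4],"angular":[0,0,0],"claw":1},{"offset":[0,0,-0.35],"angular":[0,0,0],"claw":0.9},{"offset":[0,0,-0.25],"angular":[0,0,0],"claw":0.8},{"offset":[0,0,-0.14],"angular":[0,0,0],"claw":0.75},{"offset":[0,0,0],"angular":[0,0,0],"claw":0.7}])

```text
time_s: 23.2
position: [0.4618, 0.2867, 0.1272]
tool_rot: [0.726, -3.054, -0.001]
force: [0.3, 0.3, -0.6]
grip_width: 0.705
```

Run:
```python
from h import *
tell(462,286.5,128,116.8);left(116.8)
```

```text
t 23.2 tcp [461.8 286.7 127.2] grasp [461.6 286.7  58.2] jaw 116.74 toolz [-2.5e-03 -1.0e-04 -1.0e+00] F [ 0.26  0.31 -0.55] w 64.9 q [ 0.55  0.46  1.94  0.    0.74 -1.49]
units to go [ 0.004 -0.005  0.015] per 8 [ 0.0005 -0.0006  0.0019] turn 0.0002
turn left [ 0.     -0.0004  0.0002]
```

carry_out(increments=[{"offset":[0,0,0.01],"angular":[0,0,0],"claw":0.66},{"offset":[0,0,0],"angular":[0,0,0],"claw":0.63},{"offset":[0,0,0],"angular":[0,0,0],"claw":0.6},{"offset":[0,0,0],"angular":[0,0,0],"claw":0.57},{"offset":[0,0,0],"angular":[0,0,0],"claw":0.54},{"offset":[0,0,0],"angular":[0,0,0],"claw":0.48},{"offset":[0,0,0],"angular":[0,0,0],"claw":0.45},{"offset":[0,0,0],"angular":[0,0,0],"claw":0.45}], grip_force=20)

```text
time_s: 24.0
position: [0.4624, 0.2875, 0.1292]
tool_rot: [0.727, -3.056, -0.002]
force: [-1.6, 2.3, 6.2]
grip_width: 0.56
```

Run:
```python
from h import *
tell(462,286.5,128,116.8)
```

```text
t 24.0 tcp [462.4 287.5 129.2] grasp [462.4 287.6  60.2] jaw 116.76 toolz [-6.0e-04  1.5e-03 -1.0e+00] F [-1.6   2.31  6.2 ] w 51.5 q [ 0.55  0.46  1.94  0.    0.75 -1.49]
units to go [-0.008 -0.02  -0.025] per 8 [-0.001  -0.0025 -0.0031] turn 0.0001
```

carry_out(increments=[{"offset":[0,0,0.04],"angular":[0,0,0],"claw":0.45},{"offset":[0,0,0.1],"angular":[0,0,0],"claw":0.45},{"offset":[0,0,0.2],"angular":[0,0,0],"claw":0.45},{"offset":[0,0,0.35],"angular":[0,0,0],"claw":0.45},{"offset":[0,0,0.4],"angular":[0,0,0],"claw":0.45},{"offset":[0,0,0.4],"angular":[0,0,0],"claw":0.45},{"offset":[0,0,0.4],"angular":[0,0,0],"claw":0.45},{"offset":[0,0,0.2],"angular":[0,0,0],"claw":0.45}])

```text
time_s: 24.8
position: [0.4626, 0.2873, 0.2353]
tool_rot: [-0.727, 3.055, 0.002]
force: [-1.2, -0.9, -2.6]
grip_width: 0.566
```

Run:
```python
from h import *
tell(488.3,-25.9,220,83.4)
c=snap('scene','scene11');s=proj(c,[.463,.287,.1])[0].astype(int)
cv2.imwrite(f'pics/scene11z.png',cv2.resize(c['color'][s[1]-40:s[1]+40,s[0]-40:s[0]+40],None,fx=7,fy=7,interpolation=cv2.INTER_CUBIC))
```

```text
t 24.8 tcp [462.6 287.3 235.3] grasp [462.7 287.4 166.3] jaw 116.77 toolz [ 7.0e-04  1.8e-03 -1.0e+00] F [-1.21 -0.85 -2.6 ] w 52.1 q [ 0.55  0.31  1.87  0.    0.96 -1.49]
units to go [ 0.513 -6.263 -0.307] per 8 [ 0.0642 -0.7829 -0.0383] turn -0.0927
```

View pics/scene11z.png

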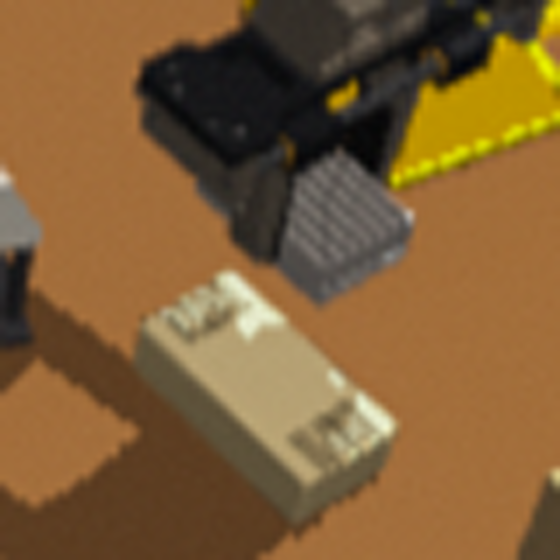

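carry_out(increments=[{"offset":[0.03,-0.2,0],"angular":[0,0,-0.0058],"claw":0.45},{"offset":[0.03,-0.35,0],"angular":[0,0,-0.0058],"claw":0.45},{"offset":[0.03,-0.45,0],"angular":[0,0,-0.0058],"claw":0.45},{"offset":[0.03,-0.45,0],"angular":[0,0,-0.0058],"claw":0.45},{"offset":[0.03,-0.45,0],"angular":[0,0,-0.0058],"claw":0.45},{"offset":[0.03,-0.45,0],"angular":[0,0,-0.0058],"claw":0.45},{"offset":[0.03,-0.45,0],"angular":[0,0,-0.0058],"claw":0.45},{"offset":[0.03,-0.45,0],"angular":[0,0,-0.0058],"claw":0.45}])

```text
time_s: 25.65
position: [0.4731, 0.1222, 0.232]
tool_rot: [0.269, -3.127, -0.001]
force: [0.2, 0.2, -1.9]
grip_width: 0.561
```

carry_out(increments=[{"offset":[0.03,-0.45,0],"angular":[0,0,-0.0058],"claw":0.45},{"offset":[0.03,-0.45,0],"angular":[0,0,-0.0058],"claw":0.45},{"offset":[0.03,-0.45,0],"angular":[0,0,-0.0058],"claw":0.45},{"offset":[0.03,-0.45,0],"angular":[0,0,-0.0058],"claw":0.45},{"offset":[0.03,-0.4,0],"angular":[0,0,-0.0058],"claw":0.45},{"offset":[0.03,-0.35,0],"angular":[0,0,-0.0058],"claw":0.45},{"offset":[0.03,-0.3,0],"angular":[0,0,-0.0058],"claw":0.45},{"offset":[0.03,-0.16,0],"angular":[0,0,-0.0058],"claw":0.45}])

```text
time_s: 26.45
position: [0.4849, -0.0279, 0.2321]
tool_rot: [-0.189, -3.133, -0.001]
force: [0.2, 0.2, -2.9]
grip_width: 0.567
```

Run:
```python
from h import *
tell(488.3,-25.9,98,83.4);left(83.4)
```

```text
t 26.45 tcp [484.9 -27.9 232.1] grasp [484.7 -27.8 163.1] jaw 83.08 toolz [-0.003  0.001 -1.   ] F [ 0.17  0.17 -2.94] w 52.2 q [-0.06  0.23  1.99  0.    0.93 -1.51]
units to go [ 0.068  0.04  -2.682] per 8 [ 0.0085  0.005  -0.3353] turn 0.0009
turn left [-0.0002 -0.0005  0.0009]
```

carry_out(increments=[{"offset":[0.03,0.02,-0.2],"angular":[0,-0.0005,0.0009],"claw":0.45},{"offset":[0.03,0.02,-0.3],"angular":[0,0,0],"claw":0.45},{"offset":[0.01,0,-0.4],"angular":[0,0,0],"claw":0.45},{"offset":[0,0,-0.4],"angular":[0,0,0],"claw":0.45},{"offset":[0,0,-0.4],"angular":[0,0,0],"claw":0.45},{"offset":[0,0,-0.3],"angular":[0,0,0],"claw":0.45},{"offset":[0,0,-0.2],"angular":[0,0,0],"claw":0.45},{"offset":[0,0,-0.15],"angular":[0,0,0],"claw":0.45}])

```text
time_s: 27.25
position: [0.489, -0.0236, 0.1144]
tool_rot: [0.172, 3.136, 0.002]
force: [-0.8, -0.6, -2.8]
grip_width: 0.566
```

Run:
```python
from h import *
tell(488.3,-25.9,98,83.4);left(83.4)
c=snap('scene','scene12');s=proj(c,[.488,-.026,.05])[0].astype(int)
cv2.imwrite(f'pics/scene12z.png',cv2.resize(c['color'][s[1]-40:s[1]+40,s[0]-40:s[0]+40],None,fx=7,fy=7,interpolation=cv2.INTER_CUBIC))
```

```text
t 27.25 tcp [489.  -23.6 114.4] grasp [489.1 -23.5  45.4] jaw 83.71 toolz [ 0.001   0.0014 -1.    ] F [-0.75 -0.63 -2.77] w 52.1 q [-0.05  0.42  2.06  0.    0.66 -1.52]
units to go [-0.015 -0.046 -0.328] per 8 [-0.0019 -0.0058 -0.041 ] turn -0.0009
turn left [-0.0002  0.0002 -0.0009]
```

View pics/scene12z.png

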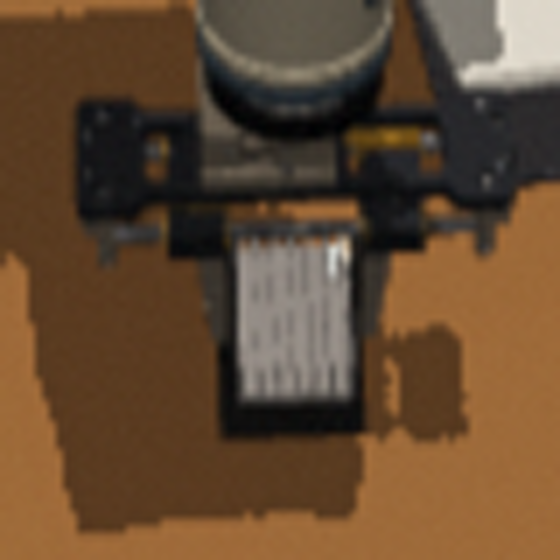

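carry_out(increments=[{"offset":[-0.01,-0.03,-0.08],"angular":[0,0,-0.0005],"claw":0.45},{"offset":[0,-0.01,-0.08],"angular":[0,0,0],"claw":0.45},{"offset":[0,0,-0.07],"angular":[0,0,0],"claw":0.45},{"offset":[0,0,-0.05],"angular":[0,0,0],"claw":0.45},{"offset":[0,0,-0.04],"angular":[0,0,0],"claw":0.45},{"offset":[0,0,-0.02],"angular":[0,0,0],"claw":0.45},{"offset":[0,0,0],"angular":[0,0,0],"claw":0.45},{"offset":[0,0,0],"angular":[0,0,0],"claw":0.45}])

```text
time_s: 28.1
position: [0.4892, -0.0259, 0.0987]
tool_rot: [0.178, 3.134, 0.002]
force: [-0.2, -1.1, -2.4]
grip_width: 0.566
```

Run:
```python
from h import *
tell(488.3,-25.9,96,83.4);left(83.4)
```

```text
t 28.1 tcp [489.2 -25.9  98.7] grasp [489.4 -25.8  29.7] jaw 83.51 toolz [ 0.0025  0.0013 -1.    ] F [-0.24 -1.05 -2.39] w 52.0 q [-0.06  0.45  2.07  0.    0.62 -1.52]
units to go [-0.018  0.    -0.055] per 8 [-0.0022  0.     -0.0068] turn -0.0003
turn left [-0.0002  0.0004 -0.0003]
```

carry_out(increments=[{"offset":[-0.01,0,-0.01],"angular":[0,0,0],"claw":0.45},{"offset":[0,0,-0.01],"angular":[0,0,0],"claw":0.45},{"offset":[0,0,-0.01],"angular":[0,0,0],"claw":0.45},{"offset":[0,0,-0.01],"angular":[0,0,0],"claw":0.45},{"offset":[0,0,-0.01],"angular":[0,0,0],"claw":0.45},{"offset":[0,0,0],"angular":[0,0,0],"claw":0.45},{"offset":[0,0,0],"angular":[0,0,0],"claw":0.45},{"offset":[0,0,0],"angular":[0,0,0],"claw":0.45}])

```text
time_s: 28.9
position: [0.4887, -0.0259, 0.0962]
tool_rot: [0.178, 3.134, 0.002]
force: [-1.1, -0.0, 2.2]
grip_width: 0.564
```

Run:
```python
from h import *
tell(488.3,-25.9,96,83.4)
```

```text
t 28.9 tcp [488.7 -25.9  96.2] grasp [488.8 -25.8  27.2] jaw 83.51 toolz [ 0.0025  0.0013 -1.    ] F [-1.13 -0.04  2.2 ] w 51.9 q [-0.06  0.46  2.07  0.    0.62 -1.52]
units to go [-0.007  0.001 -0.005] per 8 [-0.0009  0.0001 -0.0006] turn -0.0003
```

Contact (force turned upward); release and rise.

carry_out(increments=[{"offset":[0,0,0],"angular":[0,0,0],"claw":0.58},{"offset":[0,0,0],"angular":[0,0,0],"claw":0.62},{"offset":[0,0,0],"angular":[0,0,0],"claw":0.7},{"offset":[0,0,0],"angular":[0,0,0],"claw":0.8},{"offset":[0,0,0],"angular":[0,0,0],"claw":0.9},{"offset":[0,0,0],"angular":[0,0,0],"claw":0.9},{"offset":[0,0,0.05],"angular":[0,0,0],"claw":0.9},{"offset":[0,0,0.1],"angular":[0,0,0],"claw":0.9}])

```text
time_s: 29.7
position: [0.4884, -0.0259, 0.1037]
tool_rot: [0.178, 3.135, 0.002]
force: [-0.0, -0.2, -0.3]
grip_width: 0.901
```

carry_out(increments=[{"offset":[0,0,0.2],"angular":[0,0,0],"claw":1},{"offset":[0,0,0.3],"angular":[0,0,0],"claw":1},{"offset":[0,0,0.4],"angular":[0,0,0],"claw":1},{"offset":[0,0,0.45],"angular":[0,0,0],"claw":1},{"offset":[0,0,0.45],"angular":[0,0,0],"claw":1},{"offset":[0,0.2,0.4],"angular":[0,0,0.0058],"claw":1},{"offset":[-0.03,0.45,0.2],"angular":[0,0,0.0058],"claw":1},{"offset":[-0.03,0.5,0.1],"angular":[0,0,0.0058],"claw":1}])

```text
time_s: 30.5
position: [0.4861, 0.0319, 0.2308]
tool_rot: [0.006, 3.137, 0.003]
force: [0.7, 0.0, -0.2]
grip_width: 0.999
```

carry_out(increments=[{"offset":[-0.04,0.6,0],"angular":[0,0,0.0094],"claw":1},{"offset":[-0.04,0.6,0],"angular":[0,0,0.0094],"claw":1},{"offset":[-0.04,0.6,0],"angular":[0,0,0.0094],"claw":1},{"offset":[-0.04,0.6,0],"angular":[0,0,0.0094],"claw":1},{"offset":[-0.04,0.6,0],"angular":[0,0,0.0094],"claw":1},{"offset":[-0.04,0.6,0],"angular":[0,0,0.0094],"claw":1},{"offset":[-0.04,0.5,0],"angular":[0,0,0.0094],"claw":1},{"offset":[-0.04,0.4,0],"angular":[0,0,0.0094],"claw":1}])

```text
time_s: 31.3
position: [0.4694, 0.2581, 0.2296]
tool_rot: [-0.733, 3.052, 0.004]
force: [0.7, 0.5, 0.9]
grip_width: 0.999
```

Run:
```python
from h import *
tell(464,286.5,115,117);left(117)
for n in ('top','scene'):
    c=snap(n,n+'13');W=pts(c)
    m=np.isfinite(W[...,2])&(np.linalg.norm(W[...,:2]-[.488,-.026],axis=-1)<.07)
    P=W[m&(W[...,2]>.022)&(W[...,2]<.045)]; print(n,'sink',rect(P[:,:2]),len(P),np.median(P[:,2]))
    m=np.isfinite(W[...,2])&(np.linalg.norm(W[...,:2]-[.464,.286],axis=-1)<.08)
    P=W[m&(W[...,2]>.028)&(W[...,2]<.045)]; print(n,'cover',rect(P[:,:2]),len(P),np.median(P[:,2]))
```

```text
t 31.3 tcp [469.4 258.1 229.6] grasp [469.5 258.3 160.6] jaw 117.02 toolz [ 0.002   0.0029 -1.    ] F [0.72 0.54 0.92] w 91.9 q [ 0.5   0.3   1.89  0.    0.94 -1.54]
units to go [-0.108  0.569 -2.292] per 8 [-0.0135  0.0711 -0.2865] turn -0.0001
turn left [-0.0005  0.0003 -0.0001]
top sink [488.8 -28.2  83.3  51.9  -6.4] 156 0.029058640622671383
top cover [470.7 273.6 119.   34.6  25.4] 175 0.03547555232903443
scene sink [488.4 -25.7  87.2  51.5  -7.6] 129 0.028209057104843893
scene cover [463.8 286.4 121.2  66.4  28.4] 535 0.035049499694770336
```

View pics/scene13.png

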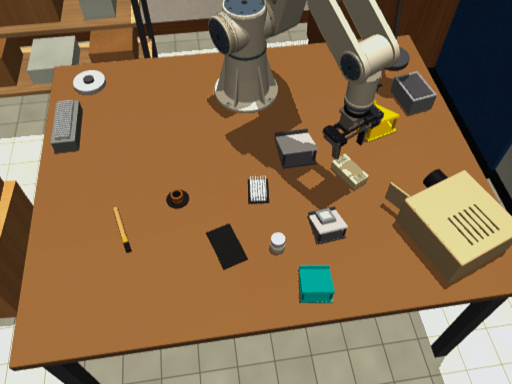

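carry_out(increments=[{"offset":[-0.02,0.12,0],"angular":[-0.0005,0.0003,0],"claw":1},{"offset":[-0.03,0.2,0],"angular":[0,0,0],"claw":1},{"offset":[-0.03,0.16,-0.1],"angular":[0,0,0],"claw":1},{"offset":[-0.03,0.09,-0.3],"angular":[0,0,0],"claw":1},{"offset":[0,0,-0.4],"angular":[0,0,0],"claw":1},{"offset":[0,0,-0.4],"angular":[0,0,0],"claw":1},{"offset":[0,0,-0.3],"angular":[0,0,0],"claw":1},{"offset":[0,0,-0.2],"angular":[0,0,0],"claw":1}])

```text
time_s: 32.2
position: [0.4636, 0.2848, 0.1422]
tool_rot: [0.728, -3.054, 0.002]
force: [0.3, 0.1, 0.2]
grip_width: 1.002
```

Run:
```python
from h import *
tell(464.3,286.4,97,117);left(117)
```

```text
t 32.2 tcp [463.6 284.8 142.2] grasp [463.5 284.7  73.2] jaw 116.8 toolz [-0.002  -0.0016 -1.    ] F [0.31 0.11 0.24] w 92.2 q [ 0.55  0.44  1.93 -0.    0.78 -1.49]
units to go [ 0.013  0.032 -0.904] per 8 [ 0.0016  0.004  -0.113 ] turn 0.0005
turn left [ 0.0003 -0.0003  0.0005]
```

carry_out(increments=[{"offset":[0.01,0.03,-0.15],"angular":[0,0,0.0005],"claw":1},{"offset":[0,0,-0.2],"angular":[0,0,0],"claw":1},{"offset":[0,0,-0.2],"angular":[0,0,0],"claw":1},{"offset":[0,0,-0.15],"angular":[0,0,0],"claw":1},{"offset":[0,0,-0.12],"angular":[0,0,0],"claw":0.95},{"offset":[0,0,-0.08],"angular":[0,0,0],"claw":0.9},{"offset":[0,0,0],"angular":[0,0,0],"claw":0.8},{"offset":[0,0,0],"angular":[0,0,0],"claw":0.75}])

```text
time_s: 33.0
position: [0.4647, 0.2866, 0.0988]
tool_rot: [0.734, -3.054, 0.001]
force: [0.1, -0.3, 0.4]
grip_width: 0.759
```

Run:
```python
from h import *
tell(464.3,286.4,97,117);left(117)
```

```text
t 33.0 tcp [464.7 286.6  98.8] grasp [464.7 286.6  29.8] jaw 117.02 toolz [-5.e-04 -7.e-04 -1.e+00] F [ 0.09 -0.27  0.36] w 69.8 q [ 0.55  0.51  1.94 -0.    0.69 -1.49]
units to go [-0.008 -0.005 -0.035] per 8 [-0.001  -0.0006 -0.0044] turn -0.0001
turn left [ 0.0001 -0.0001 -0.0001]
```

carry_out(increments=[{"offset":[0,0,0],"angular":[0,0,0],"claw":0.72},{"offset":[0,0,0],"angular":[0,0,0],"claw":0.7},{"offset":[0,0,0],"angular":[0,0,0],"claw":0.68},{"offset":[0,0,0],"angular":[0,0,0],"claw":0.65},{"offset":[0,0,0],"angular":[0,0,0],"claw":0.6},{"offset":[0,0,0],"angular":[0,0,0],"claw":0.55},{"offset":[0,0,0],"angular":[0,0,0],"claw":0.55},{"offset":[0,0,0],"angular":[0,0,0],"claw":0.55}])

```text
time_s: 33.8
position: [0.4648, 0.2868, 0.0989]
tool_rot: [0.734, -3.054, 0.001]
force: [-1.7, 1.6, 5.1]
grip_width: 0.653
```

Run:
```python
from h import *
tell(464.3,286.4,97,117)
```

```text
t 33.8 tcp [464.8 286.8  98.9] grasp [464.7 286.7  29.9] jaw 117.02 toolz [-3.e-04 -4.e-04 -1.e+00] F [-1.66  1.64  5.08] w 60.1 q [ 0.55  0.51  1.94 -0.    0.69 -1.49]
units to go [-0.009 -0.007 -0.038] per 8 [-0.0011 -0.0009 -0.0047] turn -0.0001
```

carry_out(increments=[{"offset":[0,0,0.04],"angular":[0,0,0],"claw":0.55},{"offset":[0,0,0.1],"angular":[0,0,0],"claw":0.55},{"offset":[0,0,0.25],"angular":[0,0,0],"claw":0.55},{"offset":[0,0,0.4],"angular":[0,0,0],"claw":0.55},{"offset":[0,0,0.45],"angular":[0,0,0],"claw":0.55},{"offset":[0,0,0.45],"angular":[0,0,0],"claw":0.55},{"offset":[0,0,0.45],"angular":[0,0,0],"claw":0.55},{"offset":[0,0,0.25],"angular":[0,0,0],"claw":0.55}])

```text
time_s: 34.6
position: [0.4651, 0.2868, 0.2206]
tool_rot: [-0.734, 3.053, 0.0]
force: [1.0, 0.3, -0.6]
grip_width: 0.65
```

Run:
```python
from h import *
tell(677.5,-151.5,220,107.3)
c=snap('scene','scene14');s=proj(c,[.463,.287,.1])[0].astype(int)
cv2.imwrite(f'pics/scene14z.png',cv2.resize(c['color'][s[1]-40:s[1]+40,s[0]-40:s[0]+40],None,fx=7,fy=7,interpolation=cv2.INTER_CUBIC))
```

```text
t 34.6 tcp [465.1 286.8 220.6] grasp [465.2 286.8 151.6] jaw 117.02 toolz [ 1.6e-03  5.0e-04 -1.0e+00] F [ 0.99  0.35 -0.61] w 59.8 q [ 0.55  0.33  1.88 -0.    0.93 -1.49]
units to go [ 4.248 -8.766 -0.013] per 8 [ 0.531  -1.0957 -0.0016] turn -0.027
```

View pics/scene14z.png

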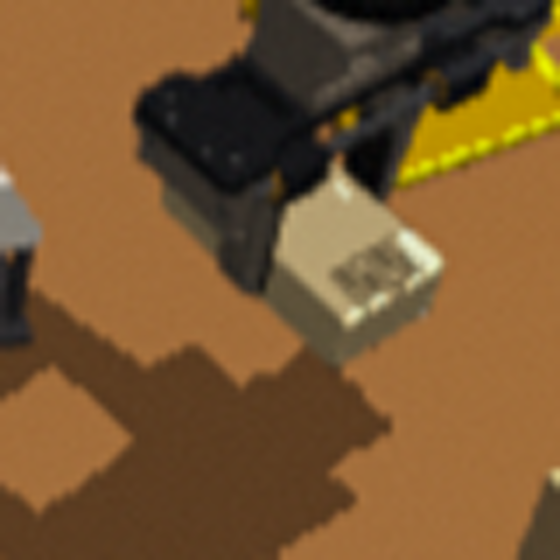

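carry_out(increments=[{"offset":[0.09,-0.18,0],"angular":[0,0,-0.0011],"claw":0.55},{"offset":[0.19,-0.39,0],"angular":[0,0,-0.0011],"claw":0.55},{"offset":[0.19,-0.39,0],"angular":[0,0,-0.0011],"claw":0.55},{"offset":[0.19,-0.39,0],"angular":[0,0,-0.0011],"claw":0.55},{"offset":[0.19,-0.39,0],"angular":[0,0,-0.0011],"claw":0.55},{"offset":[0.19,-0.39,0],"angular":[0,0,-0.0011],"claw":0.55},{"offset":[0.19,-0.39,0],"angular":[0,0,-0.0011],"claw":0.55},{"offset":[0.19,-0.39,0],"angular":[0,0,-0.0011],"claw":0.55}])

```text
time_s: 35.45
position: [0.5353, 0.1393, 0.2166]
tool_rot: [0.647, -3.071, 0.001]
force: [0.9, 0.9, -0.8]
grip_width: 0.651
```

carry_out(increments=[{"offset":[0.19,-0.39,0],"angular":[0,0,-0.0011],"claw":0.55},{"offset":[0.19,-0.39,0],"angular":[0,0,-0.0011],"claw":0.55},{"offset":[0.19,-0.39,0],"angular":[0,0,-0.0011],"claw":0.55},{"offset":[0.19,-0.39,0],"angular":[0,0,-0.0011],"claw":0.55},{"offset":[0.19,-0.39,0],"angular":[0,0,-0.0011],"claw":0.55},{"offset":[0.19,-0.39,0],"angular":[0,0,-0.0011],"claw":0.55},{"offset":[0.19,-0.39,0],"angular":[0,0,-0.0011],"claw":0.55},{"offset":[0.19,-0.39,0],"angular":[0,0,-0.0011],"claw":0.55}])

```text
time_s: 36.25
position: [0.6111, -0.0165, 0.2164]
tool_rot: [0.562, -3.087, 0.0]
force: [0.3, -0.8, -0.9]
grip_width: 0.65
```

Run:
```python
from h import *
tell(677.5,-151.5,180,107.3)
```

```text
t 36.25 tcp [611.1 -16.5 216.4] grasp [610.9 -16.6 147.4] jaw 110.64 toolz [-3.3e-03 -8.0e-04 -1.0e+00] F [ 0.35 -0.79 -0.87] w 59.8 q [-0.03  0.42  1.74 -0.    0.98 -1.96]
units to go [ 1.328 -2.7   -0.728] per 8 [ 0.166  -0.3375 -0.091 ] turn -0.0093
```

carry_out(increments=[{"offset":[0.19,-0.39,0],"angular":[0,0,-0.0012],"claw":0.55},{"offset":[0.19,-0.39,0],"angular":[0,0,-0.0012],"claw":0.55},{"offset":[0.19,-0.39,0],"angular":[0,0,-0.0012],"claw":0.55},{"offset":[0.19,-0.39,-0.1],"angular":[0,0,-0.0012],"claw":0.55},{"offset":[0.18,-0.37,-0.15],"angular":[0,0,-0.0012],"claw":0.55},{"offset":[0.16,-0.32,-0.2],"angular":[0,0,-0.0012],"claw":0.55},{"offset":[0.13,-0.27,-0.2],"angular":[0,0,-0.0012],"claw":0.55},{"offset":[0.1,-0.18,-0.2],"angular":[0,0,-0.0009],"claw":0.55}])

```text
time_s: 37.05
position: [0.6784, -0.1511, 0.1742]
tool_rot: [0.472, -3.104, 0.0]
force: [0.4, 0.0, -2.4]
grip_width: 0.65
```

Run:
```python
from h import *
tell(677.5,-151.5,105,107.3); left(107.3)
```

```text
t 37.05 tcp [ 678.4 -151.1  174.2] grasp [ 678.3 -151.2  105.2] jaw 107.28 toolz [-1.5e-03 -5.0e-04 -1.0e+00] F [ 0.4   0.03 -2.35] w 59.8 q [-0.22  0.59  1.57 -0.    0.99 -2.09]
units to go [-0.018 -0.007 -1.384] per 8 [-0.0022 -0.0009 -0.1729] turn 0.0001
turn left [ 0.0001 -0.0002  0.0001]
```

carry_out(increments=[{"offset":[-0.01,0,-0.2],"angular":[0,0,0],"claw":0.55},{"offset":[0,0,-0.25],"angular":[0,0,0],"claw":0.55},{"offset":[0,0,-0.25],"angular":[0,0,0],"claw":0.55},{"offset":[0,0,-0.2],"angular":[0,0,0],"claw":0.55},{"offset":[0,0,-0.15],"angular":[0,0,0],"claw":0.55},{"offset":[0,0,-0.1],"angular":[0,0,0],"claw":0.55},{"offset":[0,0,-0.06],"angular":[0,0,0],"claw":0.55},{"offset":[0,0,0],"angular":[0,0,0],"claw":0.55}])

```text
time_s: 37.85
position: [0.6776, -0.1499, 0.1149]
tool_rot: [0.473, -3.105, 0.001]
force: [-0.6, 0.7, -1.5]
grip_width: 0.651
```

Run:
```python
from h import *
tell(677.5,-151.5,102,107.3); left(107.3)
c=snap('scene','scene15');s=proj(c,[.678,-.151,.05])[0].astype(int)
cv2.imwrite(f'pics/scene15z.png',cv2.resize(c['color'][s[1]-40:s[1]+40,s[0]-40:s[0]+40],None,fx=7,fy=7,interpolation=cv2.INTER_CUBIC))
```

```text
t 37.85 tcp [ 677.6 -149.9  114.9] grasp [ 677.5 -149.9   45.9] jaw 107.34 toolz [-1.e-03 -6.e-04 -1.e+00] F [-0.58  0.74 -1.46] w 59.9 q [-0.22  0.66  1.6  -0.    0.89 -2.09]
units to go [-0.002 -0.033 -0.259] per 8 [-0.0002 -0.0041 -0.0323] turn -0.0001
turn left [ 0.0001 -0.0002 -0.0001]
```

View pics/scene15z.png

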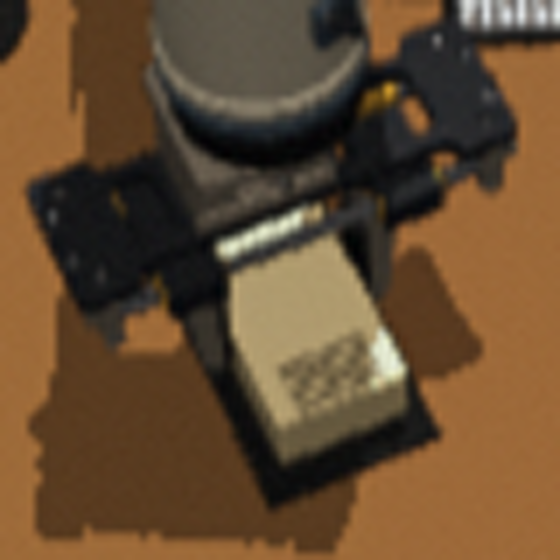

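carry_out(increments=[{"offset":[0,-0.02,-0.07],"angular":[0,0,0],"claw":0.55},{"offset":[0,-0.01,-0.06],"angular":[0,0,0],"claw":0.55},{"offset":[0,0,-0.04],"angular":[0,0,0],"claw":0.55},{"offset":[0,0,-0.03],"angular":[0,0,0],"claw":0.55},{"offset":[0,0,-0.02],"angular":[0,0,0],"claw":0.55},{"offset":[0,0,0],"angular":[0,0,0],"claw":0.55},{"offset":[0,0,0],"angular":[0,0,0],"claw":0.55},{"offset":[0,0,0],"angular":[0,0,0],"claw":0.55}])

```text
time_s: 38.7
position: [0.6777, -0.1514, 0.1043]
tool_rot: [0.473, -3.105, 0.001]
force: [0.2, 0.7, -2.7]
grip_width: 0.653
```

Run:
```python
from h import *
tell(677.5,-151.5,102,107.3); left(107.3)
```

```text
t 38.7 tcp [ 677.7 -151.4  104.3] grasp [ 677.7 -151.5   35.3] jaw 107.34 toolz [-5.e-04 -7.e-04 -1.e+00] F [ 0.25  0.73 -2.68] w 60.0 q [-0.22  0.67  1.6  -0.    0.87 -2.09]
units to go [-0.004 -0.001 -0.045] per 8 [-0.0005 -0.0002 -0.0056] turn -0.0001
turn left [ 0.0001 -0.0001 -0.0001]
```

carry_out(increments=[{"offset":[0,0,-0.01],"angular":[0,0,0],"claw":0.55},{"offset":[0,0,-0.01],"angular":[0,0,0],"claw":0.55},{"offset":[0,0,-0.01],"angular":[0,0,0],"claw":0.55},{"offset":[0,0,-0.01],"angular":[0,0,0],"claw":0.55},{"offset":[0,0,-0.01],"angular":[0,0,0],"claw":0.55},{"offset":[0,0,0],"angular":[0,0,0],"claw":0.55},{"offset":[0,0,0],"angular":[0,0,0],"claw":0.55},{"offset":[0,0,0],"angular":[0,0,0],"claw":0.55}])

```text
time_s: 39.5
position: [0.6776, -0.1514, 0.1019]
tool_rot: [0.473, -3.105, 0.001]
force: [-1.9, 0.8, 4.0]
grip_width: 0.652
```

Run:
```python
from h import *
tell(677.5,-151.5,102,107.3)
```

```text
t 39.5 tcp [ 677.6 -151.4  101.9] grasp [ 677.6 -151.5   32.9] jaw 107.34 toolz [-6.e-04 -6.e-04 -1.e+00] F [-1.93  0.77  4.01] w 60.0 q [-0.22  0.68  1.6  -0.    0.87 -2.09]
units to go [-0.003 -0.002  0.001] per 8 [-0.0004 -0.0002  0.0002] turn -0.0001
```

Contact with the pad. Release and rise clear, then move away for a last look.

carry_out(increments=[{"offset":[0,0,0],"angular":[0,0,0],"claw":0.67},{"offset":[0,0,0],"angular":[0,0,0],"claw":0.7},{"offset":[0,0,0],"angular":[0,0,0],"claw":0.78},{"offset":[0,0,0],"angular":[0,0,0],"claw":0.88},{"offset":[0,0,0],"angular":[0,0,0],"claw":0.95},{"offset":[0,0,0],"angular":[0,0,0],"claw":0.95},{"offset":[0,0,0.05],"angular":[0,0,0],"claw":0.95},{"offset":[0,0,0.1],"angular":[0,0,0],"claw":0.95}])

```text
time_s: 40.3
position: [0.6774, -0.1514, 0.109]
tool_rot: [0.473, -3.104, 0.0]
force: [0.1, 0.2, -0.4]
grip_width: 0.951
```

carry_out(increments=[{"offset":[0,0,0.2],"angular":[0,0,0],"claw":0.95},{"offset":[0,0,0.3],"angular":[0,0,0],"claw":0.95},{"offset":[0,0,0.4],"angular":[0,0,0],"claw":0.95},{"offset":[0,0,0.4],"angular":[0,0,0],"claw":0.95},{"offset":[0,0,0.4],"angular":[0,0,0],"claw":0.95},{"offset":[0,0,0.4],"angular":[0,0,0],"claw":0.95},{"offset":[-0.2,0.2,0.3],"angular":[0,0,0],"claw":0.95},{"offset":[-0.4,0.4,0.1],"angular":[0,0,0],"claw":0.95}])

```text
time_s: 41.1
position: [0.6492, -0.1223, 0.2377]
tool_rot: [-0.471, 3.102, -0.004]
force: [0.3, 0.9, -0.1]
grip_width: 0.949
```

carry_out(increments=[{"offset":[-0.4,0.5,0],"angular":[0,0,0],"claw":0.95},{"offset":[-0.4,0.5,0],"angular":[0,0,0],"claw":0.95},{"offset":[-0.4,0.5,0],"angular":[0,0,0],"claw":0.95},{"offset":[-0.4,0.6,0],"angular":[0,0,0],"claw":0.95},{"offset":[-0.3,0.7,0],"angular":[0,0,0],"claw":0.95},{"offset":[-0.2,0.7,0],"angular":[0,0,0],"claw":0.95},{"offset":[-0.1,0.6,0],"angular":[0,0,0],"claw":0.95},{"offset":[0,0.4,0],"angular":[0,0,0],"claw":0.95}])

```text
time_s: 41.9
position: [0.537, 0.1054, 0.2357]
tool_rot: [-0.475, 3.105, -0.0]
force: [0.6, -0.4, 0.5]
grip_width: 0.949
```

carry_out(increments=[{"offset":[-0.05,0.5,0],"angular":[0,0,0],"claw":0.95},{"offset":[-0.1,0.5,0],"angular":[0,0,0],"claw":0.95},{"offset":[-0.1,0.5,0],"angular":[0,0,0],"claw":0.95},{"offset":[-0.1,0.5,0],"angular":[0,0,0],"claw":0.95},{"offset":[-0.05,0.4,0],"angular":[0,0,0],"claw":0.95},{"offset":[0,0.2,0],"angular":[0,0,0],"claw":0.95},{"offset":[0,0,0],"angular":[0,0,0],"claw":0.95},{"offset":[0,0,0],"angular":[0,0,0],"claw":0.95}])

```text
time_s: 42.7
position: [0.5178, 0.2331, 0.2346]
tool_rot: [0.474, -3.105, 0.001]
force: [-0.4, 0.7, -0.4]
grip_width: 0.95
```

Run:
```python
from h import *
tell()
for n in ('top','scene'):
    c=snap(n,n+'16');W=pts(c)
    for nm,p,rad,lo,hi,z in (('helix',(.482,-.29),.045,.026,.045,33),('sink',(.488,-.026),.07,.022,.045,29),('cover',(.6775,-.1515),.08,.033,.05,39),('jar',(.702,0),.04,.045,.07,55),('brush',(.575,-.466),.1,.009,.03,18)):
        m=np.isfinite(W[...,2])&(np.linalg.norm(W[...,:2]-p,axis=-1)<rad)&(W[...,2]>lo)&(W[...,2]<hi)
        P=W[m]; print(n,nm,rect(P[:,:2]),len(P),np.median(P[:,2]).round(4),z)
    y=np.radians(6.4);Rz=np.array([[np.cos(y),-np.sin(y),0],[np.sin(y),np.cos(y),0],[0,0,1]])
    L=(W-[.6547,.1664,0])@Rz;t=np.radians(25)
    h=(L[...,2]-.014)*np.cos(t)-(L[...,0]+.045)*np.sin(t); s_=(L[...,0]+.045)*np.cos(t)+(L[...,2]-.014)*np.sin(t)
    b=c['color'].astype(int).max(2)
    m=np.isfinite(h)&(h>.007)&(h<.018)&(s_>0)&(s_<.09)&(abs(L[...,1])<.04); print(n,'carrier s(32),y(0)',(np.c_[s_[m],L[...,1][m]].mean(0)*1000).round(1),'h',np.median(h[m]).round(4))
    c0=pickle.load(open(n+'0.pkl','rb'));W0=pts(c0)
    for nm,p,rad,lo in (('jar',(.702,0),.04,.045),('brush',(.575,-.466),.1,.009)):
        m=np.isfinite(W0[...,2])&(np.linalg.norm(W0[...,:2]-p,axis=-1)<rad)&(W0[...,2]>lo); print(n,nm,'at start',rect(W0[m][:,:2]))
```

```text
t 42.7 tcp [517.8 233.1 234.6] grasp [517.7 233.1 165.6] jaw 107.35 toolz [-3.e-04 -8.e-04 -1.e+00] F [-0.37  0.68 -0.38] w 87.4 q [ 0.42  0.34  1.82 -0.    0.98 -1.45]
top helix [ 484.9 -291.3   38.1   37.5  -45.4] 129 0.0341 33
top sink [488.9 -28.2  83.5  51.9  -6.1] 153 0.0291 29
top cover [ 678.7 -154.2  120.5   60.2   17.8] 704 0.0393 39
top jar [ 7.041e+02 -5.000e-01  4.060e+01  4.000e+01  8.800e+01] 151 0.0556 55
top brush [ 584.2 -477.1  153.2  108.4   41.3] 265 0.0151 18
top carrier s(32),y(0) [32.8 -3.2] h 0.0113
top jar at start [ 7.047e+02 -5.000e-01  4.140e+01  4.080e+01 -2.000e+00]
top brush at start [ 577.2 -464.8  145.9  109.    51.4]
scene helix [ 484.3 -289.    40.3   37.6   22.8] 110 0.0317 33
scene sink [487.2 -25.5  87.3  51.5  -7.7] 126 0.0284 29
scene cover [ 678.2 -151.7  122.8   60.7   17.5] 710 0.0382 39
scene jar [704.3   1.2  42.6  38.7  -9.9] 161 0.0539 55
scene brush [ 573.7 -463.   173.9   21.4   14.1] 233 0.0142 18
scene carrier s(32),y(0) [34.8 -1.2] h 0.0124
scene jar at start [702.7   1.3  45.9  38.6  -9.9]
scene brush at start [ 580.1 -488.1  174.2   63.6   15.7]
```

View pics/scene16.png

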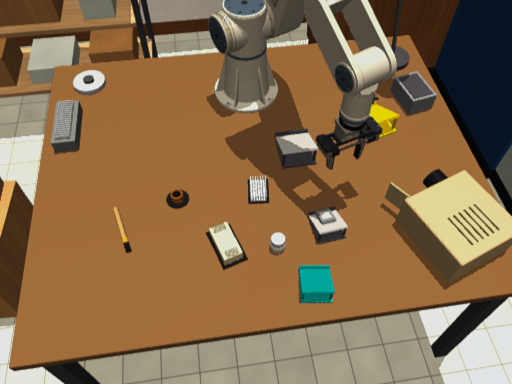

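```bash
python3 -c "
from station import arm
print(arm.hand_in())"
```

```text
the job is handed in; nothing more can be done
None
```

I took the pile apart from the top down and placed all four parts, then handed the job in at about 43 s of the 112 s allowed. Each part was let go at contact with its place, not dropped.

My last camera checks, with offsets measured from each target:

| Part | Position | Alignment | Other |
|---|---|---|---|
| Helix | 2–3 mm from the round pad's centre | upright | top at about 33 mm, as expected |
| Carrier | 1–3 mm up the slope from its settled place, 1–3 mm off the middle | flat on the slope | seen resting against the lip in the picture |
| Heat sink | 1–2 mm from the short pad's centre | within 1° of the pad | fins up |
| Lamp cover | 1–3 mm from the long pad's centre | within 1° of the pad | vents up |

- **Stand choice:** I used the smaller white stand. Its measured face came out close to the stated 100 x 90 mm and 25 degrees.
- **Left alone:** the jar measured within 2 mm of where it started, and the arm ended up clear of everything.
- **Checks that disagreed:** the two cameras differ by 2–3 mm, which fits the calibration. The brush's measured outlines, before and after, were spoiled by stray noisy pixels. I judged the brush unmoved from the pictures, where it lies in the same place at about (115,208)–(128,250).

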